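Close the back of a shadow-box frame

ROBOT

A 6-joint arm with a two-finger parallel gripper is mounted at the origin on the work surface. World frame = base frame: x ahead of the robot, y to its left, z up, the work surface at z = 0. Lengths are in m, angles in rad, forces in N, time in s.
With the tool pointing down it reaches from about 0.35 to 0.85 m from the base axis. Payload 8.1 kg.
Tool frame: the origin (TCP) lies at the very end of the fingers, on their centre line; the grasp point (between the pads) lies 19 mm behind it; z points along the fingers, y is the line along which they close (so a half turn about z gives the same grasp; the last joint's range is limited). The gripper opens to 93 mm and grips with 3 to 60 N. Pads are 15 mm wide; open, the fingers measure 128 mm over their backs; the gripper's body (75 mm by 188 mm) begins 65 mm behind the grasp point.
Start: joints at [1.056, 0.13, 1.488, -0, 1.523, -0.085], TCP at [0.25, 0.545, 0.179] pointing down, gripper open.
Joint ranges: [-2.96, 2.96], [-0.89, 2.26], [0.02, 2.5], [-1.34, 4.48], [0, 2.73], [-2.66, 2.66]. Speed limits (rad/s): [2.39, 2.39, 2.79, 3.14, 3.14, 3.14].

INTERFACE

Orientations are given as [roll, pitch, yaw] about the fixed x, y, z axes, in that order (R = Rz(yaw) Ry(pitch) Rx(roll)).
In Python, from workcell import read_state, read_camera, sign_off gives the robot as it stands.
- The arm moves only by the tool move_arm, never from a script. Its argument "commands" is a list of rows, each an object of numbers: "x", "y", "z": the shift along the tool's x, y, z in mm; "ax", "ay", "az": the turn, a rotation vector about the tool's x, y, z in degrees. A call has 1 to 10 rows; each row shifts and turns the commanded pose from where the row before left it, along the tool's axes as they then stand; what a row does not reach is not made up. A row lasts 1/10 s, in which the tool goes at most 50 mm and 8.59 degrees, less where a joint would pass 70% of its speed; a pose out of reach is approached as far as the arm can. A call is refused whole if a number of a shift passes 50 or a number of a turn 8.59, either way. A call with a gripper value outside its range is refused whole. "jaw" is the finger opening in mm, from 0 to 93, set as the call begins (left out, the last holds). The fingers move at their own pace and stop on an object; "squeeze" is the grip in N (left out, the last holds). Time passes only in rows, so rows that do not move let the fingers close. It gives the time, the measured TCP pose, the force, the opening and the grip force at its end, in the units of the state.
- read_state(): the state, without advancing time (a new reading comes with each control period).
- read_camera(name): name is "side" or "top"; returns a dict with "pixels" (384x512x3 uint8, red, green, blue), "camera_matrix" (3x3 intrinsics, pixels), "R" (3x3) and "t" (3): a world point X has camera coordinates R X + t. Camera axes: x right, y down, z forward; pixel columns grow to the right and rows downward; lengths in m; the calibration is good to about 2 mm. A picture is of the moment at which its call begins. There is no depth.
- sign_off(): hands the job in; it is judged then, once.
The state is a dict: "time": time; "joint_positions": joint angles; "qd": joint speeds; "joint_torque": joint torques, N m; "position": TCP position; "tcp_rot": TCP orientation; "force": force on the tool from outside, world axes, zero at the start; "wrist_torque": the same for the moment, N m; "gripper_width": finger opening in m; "finger_force": force on a finger pad.
Only numpy, scipy, OpenCV 4.12 (cv2) and the standard library are available. Lean on these libraries where they do the work, as an engineer would, in place of code of your own. Each camera call takes 0.05 s, during which the arm holds its last target. There are 200 camera calls.

TASK

The shadow-box frame lies face down with its glass and pressed flowers already inside. Fit its white plywood back: slip the thin bare-wood tongue edge under the brass strip and lower the back, then press it down past the spring clip until it lies flat and fully home in the recess, gently because there is glass below. Then swing both brass turnbuttons square across its edge so that it cannot come out. Leave the other things on the table where they are.

Things in the scene. Friction and masses are not known exactly. Their poses are not given: they have to be found in the camera images.
- frame: dark wooden shadow-box frame lying face down on a black non-slip mat (228 x 276 mm) and card packing, 3 to 11 mm in all; it does not move. Origin under the centre of its recess, 3 mm below the frame's face; z up, -x towards the brass strip, +x towards the turnbuttons. It measures 188 mm along x (-93 to +95) by 236 mm along y; its back face, which is up, is 43 mm above the origin.
- recess (a point): centre of the recess at the level of the frame's back face, 43 mm above its origin; axes as the frame's. The recess is 134 (x) by 184 (y) mm. Its floor, the white ledge of the picture mount, 20 mm wide all round, lies 6 to 10.5 mm below the back face (pictures differ in thickness: feel for it); inside the ledge is the glass. When home the panel has 1 mm of play either way along x and 2 mm along y.
- strip_edge (a point): middle of the free edge of the flat brass strip (150 mm long in y, 2.5 mm thick) screwed on the back face along the recess's -x wall; it overhangs the recess by 6 mm. The point is on the strip's underside, level with the back face, 61 mm from the recess's centre; so the gap between ledge and strip is 6 to 10.5 mm.
- spring_clip (a point): top of the steel spring clip in the middle of the recess's +x wall, 67 mm from the recess's centre, 2 mm above the back face. Its sprung ramp, 30 mm wide, leans up to 2.7 mm into the recess and yields to +x. It holds the panel's +x edge some mm proud until that edge is pressed down past it (some 4 to 10 N); below the ramp the leaf is upright and holds that edge by friction at any height, so it must be pressed until it meets the ledge.
- panel: loose white plywood back, 132 (x) by 180 (y) by 6 mm, about 0.18 kg, lying outer face up. Origin: centre of its underside; z up; -x towards its tongue edge. Because of the strip's overhang it cannot drop in level: with its +x edge raised 5 to 8 degrees the tongue slides under the strip, until it meets the recess's wall.
- panel_tongue (a point): middle of the lower edge of the tongue, 66 mm from the panel's origin. The tongue is the bare brown wooden strip along the whole -x edge, 10 mm wide and 4.5 mm thick; the step is on the upper side, the underside is flat.
- panel_cleat (a point): middle of the top of the wooden hanging cleat on the panel: a batten 18 mm thick (along the panel's x), 90 mm long (along y) and 25 mm high, over the panel's centre; its top is 31 mm above the panel's underside. It is the place to grip.
- turn_left (a joint): left turnbutton (frame's +y side), rad: 0 when its wing points in square across the panel's edge (frame -x), growing as it swings out to frame +y (1.57: along the border, clear of the recess) and on to +x; travel -0.5 to 2.8. Stiff (0.08 N m), stays where left. With the panel home the wing passes 1 mm above it; if the panel stands proud it strikes the panel's edge.
- turn_left_pivot (a point): the left turnbutton's pivot, on the frame's back face: 81 mm from the recess's centre towards +x, 55 mm towards +y
- turn_left_ridge (a point): middle of the top of the left turnbutton's thumb ridge, 21 mm from its pivot. The brass wing is a plate 14 mm wide and 3 mm thick, reaching 34 mm from the pivot, 1 mm above the frame's back face; the upright ridge, 9 mm wide, stands on it from 9 to 33 mm from the pivot, its top 18 mm above the back face.
- turn_right (a joint): right turnbutton (on the frame's -y side), the mirror image: 0 when its wing points in square across the panel's edge, growing as it swings out to frame -y and on to +x; otherwise the same as the left one
- turn_right_pivot (a point): the right turnbutton's pivot, on the frame's back face: 81 mm from the recess's centre towards +x, 55 mm towards -y
- turn_right_ridge (a point): middle of the top of the right turnbutton's thumb ridge, 21 mm from its pivot, 18 mm above the back face
- swab_jar: green glass jar of cotton swabs, 60 mm wide, about 90 mm tall; bystander, origin under its centre
- cup: blue ceramic cup, 76 mm wide, 85 mm tall; bystander, origin under its centre
- glue: white glue bottle with an orange cap, 48 mm wide, 98 mm tall; bystander, origin under its centre
- blotter: white blotter block, 95 x 125 x 18 mm, with a pressed flower on it; bystander, origin under its centre
- weight: turned brass paperweight, 46 mm wide, 45 mm tall; bystander between the frame and the panel, origin under its centre
- screwdriver: screwdriver lying down, 170 mm long; bystander
- tape: roll of brown paper tape lying flat, 84 mm wide, 24 mm high; bystander, origin under its centre
Not all that is in view belongs to the job. Of the things shaped like the panel, the white one is meant.

How it is judged:
On the way, in this order (a step that is already met when the one before it is completed fails the run):
1. the back lies flat and fully home in the recess, its tongue under the brass strip (z of panel in the frame of recess below -0.0045 m and angle between the z axis of panel and the z axis of frame, either way round below 0.01 rad and angle between the x axis of panel and the x axis of frame, either way round below 0.06 rad and x of panel_tongue in the frame of recess below -0.0625 m), for 0.2 s.
2. both turnbuttons stand across the back's edge (all of step 1 and value of joint turn_left between -0.35 and 0.35 rad and value of joint turn_right between -0.35 and 0.35 rad), for 0.2 s.
At the end, for the whole second after the job is handed in: The back rests in the recess, tongue under the strip, outer face level with the frame or lower (at most 1.5 mm proud), parallel to the frame within 0.01 rad and aligned within 0.06 rad; both turnbuttons point in across its edge within 0.35 rad of square; the back is at rest (all of step 2 and linear speed of panel below 0.01 m/s); the robot touches nothing.
It fails at once if the back is pressed or struck against the frame with more than 70 N (there is glass below) (contact force between panel and frame above 70 N).
It fails at once if a bystander is pushed more than 30 mm or knocked over (distance of any of swab_jar, cup, glue, blotter, weight, screwdriver, tape from where it was at the start of the episode above 0.03 m or angle between any of swab_jar, cup, glue, weight's own z axis and vertical above 0.5 rad).
It also fails if it takes over 64 s, if anything falls off the work surface, if the arm or the gripper's body presses on something with over 40 N, if the wrist force passes 120 N, or if a joint passes its speed limit or range.

## Working session

There is one attempt and no reset: what is moved stays moved. The work goes in short steps, Python scripts to look and compute and a tool call to move; the robot and the scene stay as the last step left them, time stands still between calls to the robot, and variables do not carry over. Pictures are saved under pics/ and viewed, at most 10 in all, crops included, and the job is handed in when it is done.

Besides the shell and the picture viewer there is one more tool, called after ">>>" in YAML: its name, and indented under it one key for each argument. move_arm: Moves the arm, as the interface text tells. Its arguments: {"type":"object","properties":{"commands":{"type":"array"},"jaw":{"type":"number"},"squeeze":{"type":"number"}},"required":["commands"]}

```bash
ls; mkdir -p pics
cat > h.py <<'E'
import numpy as np, cv2
from workcell import read_state, read_camera, sign_off
def snap(name,out):
    c=read_camera(name); cv2.imwrite('pics/'+out+'.png',c['pixels'][:,:,::-1]); np.savez('pics/'+out,**c); return c
def load(o): return np.load('pics/'+o+'.npz')
def back(c,uv,z):
    K,R,t=c['camera_matrix'],c['R'],c['t']; d=R.T@np.linalg.solve(K,[uv[0],uv[1],1]); o=-R.T@t
    return o+d*(z-o[2])/d[2]
def proj(c,X):
    p=c['camera_matrix']@(c['R']@np.asarray(X)+c['t']); return p[:2]/p[2]
E
python3 - <<'E'
from h import *
for n in('top','side'):
    c=snap(n,n+'0'); print(n,c['camera_matrix'],-c['R'].T@c['t'],c['R'])
a=cv2.imread('pics/top0.png');cv2.imwrite('pics/top0b.png',cv2.resize(a,(800,600),interpolation=cv2.INTER_CUBIC))
a=cv2.imread('pics/side0.png');cv2.imwrite('pics/side0b.png',cv2.resize(a,(800,600),interpolation=cv2.INTER_CUBIC))
print(read_state())
E
```

```text
pics
top [[441.04377395   0.         264.14919574]
 [  0.         441.04377395 188.70694495]
 [  0.           0.           1.        ]] [0.31835838 0.01194327 1.24082684] [[-1.64906429e-02 -9.99863907e-01  4.74660263e-04]
 [-9.80611762e-01  1.60804058e-02 -1.95299749e-01]
 [ 1.95265537e-01 -3.68607586e-03 -9.80743485e-01]]
side [[384.32278807   0.         250.2504965 ]
 [  0.         384.32278807 187.32621418]
 [  0.           0.           1.        ]] [ 0.30827958 -0.8718241   0.6515229 ] [[ 0.9672923  -0.25306781  0.01738645]
 [-0.11991694 -0.51659973 -0.84778809]
 [ 0.22352971  0.81797396 -0.53005006]]
{'time': 0.1, 'joint_positions': array([ 1.05558744e+00,  1.31089658e-01,  1.48913600e+00, -9.08161689e-06,
        1.52302652e+00, -8.53994808e-02]), 'qd': array([-0.00065751, -0.00106441, -0.00301546, -0.00054621,  0.00103594,
        0.00120705]), 'joint_torque': array([ 8.41149522e-04, -5.61339855e+01, -4.93093729e+01,  7.69866491e-02,
        2.91925325e-02, -1.45825811e-05]), 'position': array([0.24971756, 0.54493371, 0.17850889]), 'tcp_rot': array([-3.13993840e+00, -1.32513128e-04,  2.71178358e+00]), 'force': array([-0.54422162, -0.42433725,  0.35766588]), 'wrist_torque': array([-0.04824807, -0.01922011,  0.00988348]), 'finger_force': 0.0, 'gripper_width': 0.09317204589659232}
```

View pics/top0b.png

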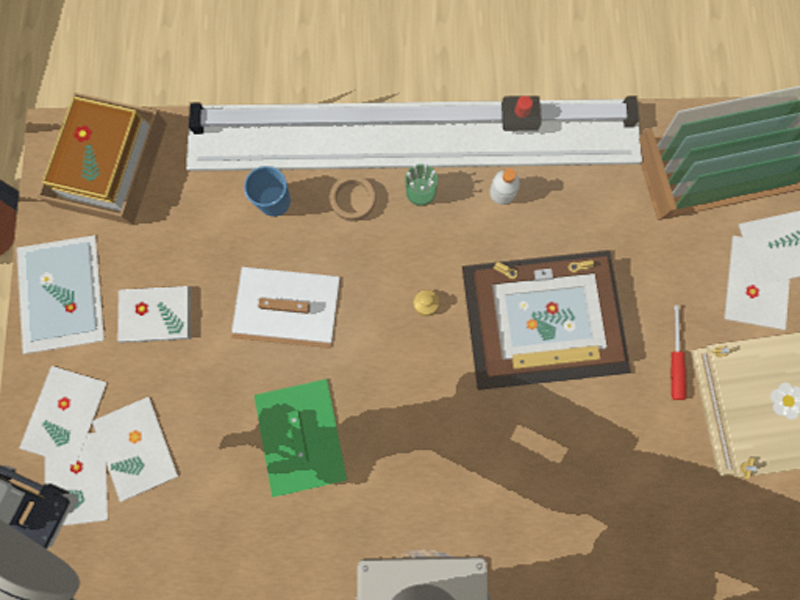

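View pics/side0b.png

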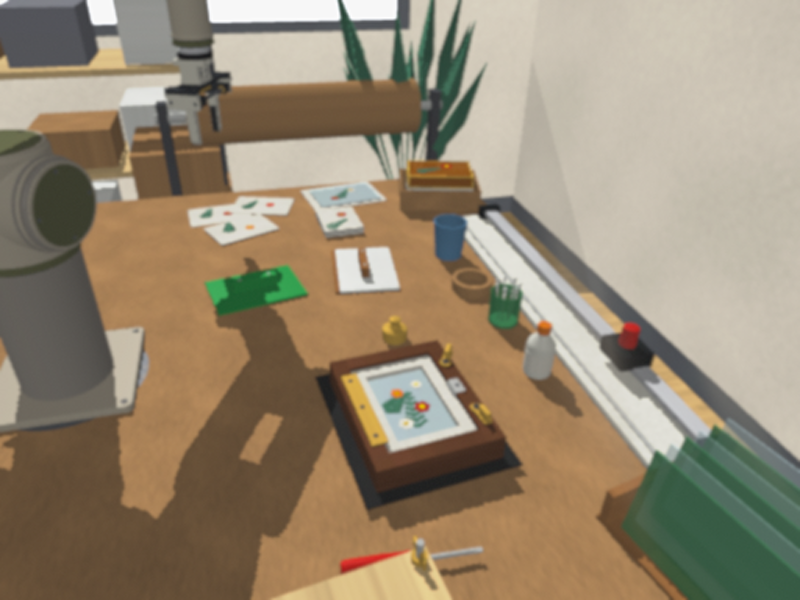

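The top picture shows these candidates for the panel, in 800x600 pixels:
- white board with cleat (287,306)
- green board with cleat (300,437)
- white block with flower, the blotter (155,313)
- grey-white framed picture (60,292)

I choose the white board with the cleat. The frame is at (547,318) with its strip at the bottom (555,357). The turnbuttons are at (505,269) and (581,266).

Run:
```python
from h import *
a=cv2.imread('pics/top0.png')
p=cv2.resize(a[160:235,140:225],None,fx=4.6,fy=4.6,interpolation=cv2.INTER_CUBIC)   # 391x345
f=cv2.resize(a[155:255,290:410],None,fx=4.6,fy=4.6,interpolation=cv2.INTER_CUBIC)
H=600;m=np.zeros((H,800,3),np.uint8)
p=cv2.resize(a[160:235,140:225],None,fx=4,fy=4,interpolation=cv2.INTER_CUBIC)
f=cv2.resize(a[155:255,290:405],None,fx=4,fy=4,interpolation=cv2.INTER_CUBIC)
m[:p.shape[0],:p.shape[1]]=p; m[:f.shape[0],340:340+f.shape[1]]=f
cv2.imwrite('pics/crop1.png',m[:410])
```

```text
(no output)
```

View pics/crop1.png

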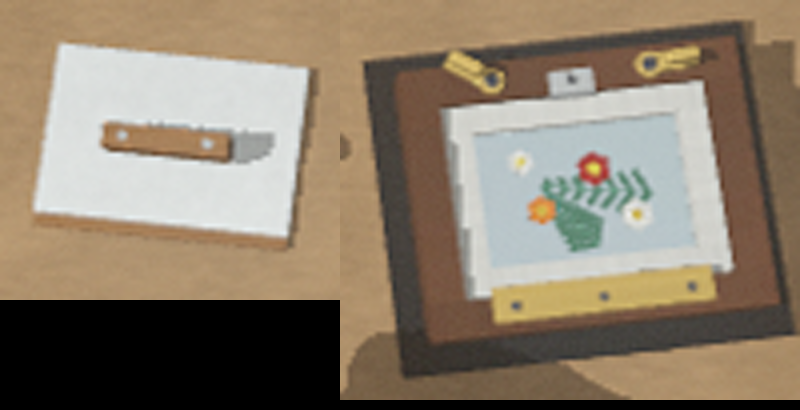

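The crop shows the white board with its bare tongue along the bottom edge. Its corners are about (59,43), (308,67), (291,248) and (33,225), and the cleat runs from (103,135) to (230,150). In the frame, the pivots are at (490,80) and (650,65), the clip is at (571,82), and the strip edge runs from (492,290) to (713,266). Both wings point out.

Run:
```python
from h import *
a=cv2.imread('pics/side0.png')
m=np.zeros((600,800,3),np.uint8)
f=cv2.resize(a[210:328,200:338],None,fx=5,fy=5,interpolation=cv2.INTER_CUBIC)
cv2.imwrite('pics/crop2.png',f)
p=cv2.resize(a[150:195,205:265],None,fx=6,fy=6,interpolation=cv2.INTER_CUBIC)
f[:0]=0
cv2.imwrite('pics/crop3.png',p); print(f.shape,p.shape)
```

```text
(590, 690, 3) (270, 360, 3)
```

View pics/crop2.png

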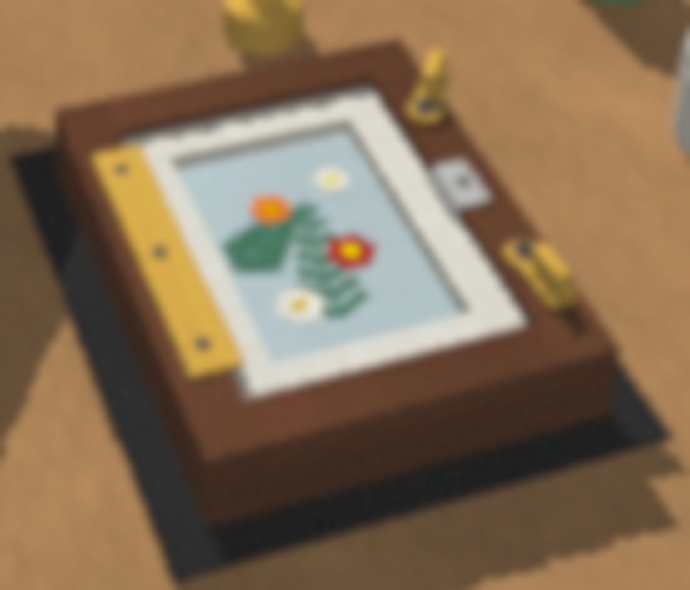

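The side crop shows the frame's back-face corners at (60,110), (402,42), (614,350) and (210,460). The pivots are at (428,103) and (520,250), and the strip's free edge runs from (142,145) to (240,362).

```bash
cat > fit.py <<'E'
from h import *
from scipy.optimize import least_squares
T=load('top0');S=load('side0')
t4=lambda u,v,x0=340:(290+(u-x0)/4-.4,155+v/4-.4)
s5=lambda u,v:(200+u/5-.4,210+v/5-.4)
# frame coordinates relative to recess (back face)
top=[((81,55,4),t4(490,80)),((81,-55,4),t4(650,65)),((-61,75,2.5),t4(492,290)),((-61,-75,2.5),t4(713,266)),((67,92,0),t4(443,108)),((67,-92,0),t4(703,82)),
 ((95,118,0),t4(397,72)),((95,-118,0),t4(735,37))]
side=[((-93,118,0),s5(60,110)),((95,118,0),s5(402,42)),((95,-118,0),s5(614,350)),((-93,-118,0),s5(210,460)),((67,92,0),s5(375,90)),((67,-92,0),s5(527,323)),
((81,55,4),s5(428,103)),((81,-55,4),s5(520,250)),((-61,75,2.5),s5(142,145)),((-61,-75,2.5),s5(240,362))]
def W(p,q):
    c,s=np.cos(p[3]),np.sin(p[3]); q=np.array(q)/1000
    return np.array([p[0]+c*q[0]-s*q[1],p[1]+s*q[0]+c*q[1],p[2]+q[2]])
def res(p,pairs): return np.concatenate([proj(C,W(p,q))-uv for C,L in pairs for q,uv in L])
for nm,pr in (('both',[(T,top),(S,side)]),('top',[(T,top)]),('side',[(S,side)])):
    r=least_squares(lambda p:res(p,pr),[.4,-.2,.047,0],loss='soft_l1')
    print(nm,np.round(r.x,4),np.round(r.fun.reshape(-1,2),1).tolist() if nm=='both' else '')
    if nm=='both': F=r.x
p4=lambda u,v:(140+u/4-.4,160+v/4-.4)
pan=[((66,90,6),p4(59,43)),((66,-90,6),p4(308,67)),((-56,-90,6),p4(292,238)),((-56,90,6),p4(33,213)),((9,45,31),p4(105,122)),((9,-45,31),p4(230,135))]
r=least_squares(lambda p:res([p[0],p[1],p[3],p[2]],[(T,pan)]),[.4,.2,0,0],loss='soft_l1')
print('panel x y yaw z',np.round(r.x,4),np.round(r.fun.reshape(-1,2),1).tolist())
r=least_squares(lambda p:res([p[0],p[1],0,p[2]],[(T,pan)]),[.4,.2,0],loss='soft_l1')
print('panel',np.round(r.x,4))
for nm,C,uv,z in(('weight top',T,(427,299),.04),('weightside',S,(395,325),.04)): print(nm,back(C,(uv[0]/1.5625,uv[1]/1.5625),z).round(3))
E
python3 fit.py
```

```text
both [ 0.5153 -0.2303  0.0495  0.0856] [[0.5, 0.1], [-0.0, -0.1], [-0.6, -0.6], [-0.9, -0.2], [-0.5, -0.3], [0.3, -0.4], [0.4, -0.2], [0.0, 0.1], [-1.4, -0.2], [-0.3, -0.6], [0.8, 0.1], [-1.7, 0.1], [-1.0, -2.4], [1.0, 0.2], [-0.6, 1.3], [0.8, 0.9], [-0.5, 0.0], [0.3, -0.0]]
top [ 0.5139 -0.2299  0.054   0.0925] 
side [ 0.5192 -0.2207  0.0401  0.082 ] 
panel x y yaw z [ 0.5437  0.2373 -0.1112  0.0125] [[-0.1, 0.3], [0.5, 0.2], [-0.6, -0.1], [0.2, 0.1], [-0.6, -0.1], [0.5, -0.3]]
panel [ 0.546   0.2396 -0.1111]
weight top [ 0.55  -0.018  0.04 ]
weightside [ 0.546 -0.034  0.04 ]
```

>>> move_arm:
  commands:
    - {"az": 8}
    - {"az": 8}
    - {"az": 8}
    - {"az": 8}
    - {"az": 8}
    - {"az": 8}
    - {"az": 8}
    - {"az": 8}
    - {"az": 8}
  jaw: 60
  squeeze: 40

```text
validation failed for argument at $.co...
```

>>> move_arm:
  commands:
    - {"x": -27, "y": 33, "z": 10}
    - {"x": -27, "y": 33, "z": 10}
    - {"x": -27, "y": 33, "z": 10}
    - {"x": -27, "y": 33, "z": 10}
    - {"x": -27, "y": 33, "z": 10}
    - {"x": -27, "y": 33, "z": 10}
    - {"x": -27, "y": 33, "z": 10}
    - {"x": -27, "y": 33, "z": 10}
    - {"x": -27, "y": 33, "z": 10}
    - {"x": -27, "y": 33, "z": 10}

```text
validation failed for argument at $.co...
```

```bash
cat >> h.py <<'E'
from scipy.spatial.transform import Rotation as Ro
def st():
    s=read_state(); print('t',round(s['time'],1),'pos',s['position'].round(4),'rot',s['tcp_rot'].round(3),'F',s['force'].round(1),'M',s['wrist_torque'].round(2),'w',round(s['gripper_width'],4),'ff',round(float(s['finger_force']),1)); return s
def delta(s,target):  # world target -> tool-frame mm
    R=Ro.from_euler('xyz',s['tcp_rot']); return (R.inv().apply(np.array(target)-s['position'])*1000).round(1)
E
python3 - <<'E'
from h import *
s=st(); print(delta(s,[.545,.2388,.07]))
c=snap('side','side1'); c2=snap('top','top1')
a=cv2.imread('pics/side1.png');p=cv2.resize(a[110:200,180:290],None,fx=4,fy=4,interpolation=cv2.INTER_CUBIC)
a=cv2.imread('pics/top1.png');q=cv2.resize(a[150:240,135:225],None,fx=4,fy=4,interpolation=cv2.INTER_CUBIC)
cv2.imwrite('pics/crop4.png',np.hstack([p,q]))
E
```

```text
t 0.1 pos [0.2497 0.5449 0.1785] rot [-3.14  -0.     2.712] F [-0.5 -0.4  0.4] M [-0.05 -0.02  0.01] w 0.0932 ff 0.0
[-396.  -155.1  108.7]
```

View pics/crop4.png

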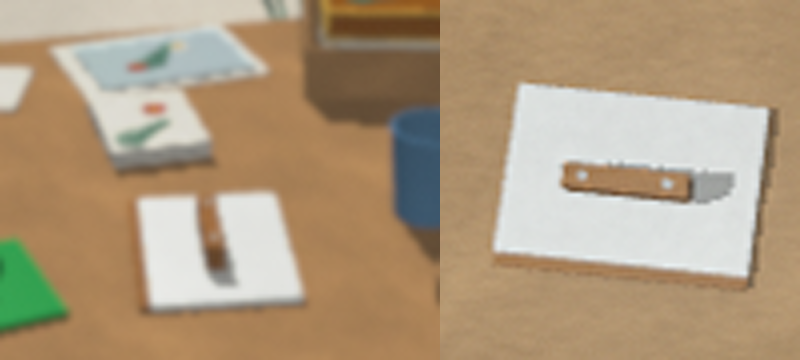

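The arm didn't move because the calls were refused. The crop only confirms the panel, with its tongue on the left of the side view at (140,255). I'll retry with all keys in each row.

>>> move_arm:
  commands:
    - {"x": 0, "y": 0, "z": 0, "ax": 0, "ay": 0, "az": 8}
    - {"x": 0, "y": 0, "z": 0, "ax": 0, "ay": 0, "az": 8}
    - {"x": 0, "y": 0, "z": 0, "ax": 0, "ay": 0, "az": 8}
    - {"x": 0, "y": 0, "z": 0, "ax": 0, "ay": 0, "az": 8}
    - {"x": 0, "y": 0, "z": 0, "ax": 0, "ay": 0, "az": 8}
    - {"x": 0, "y": 0, "z": 0, "ax": 0, "ay": 0, "az": 8}
    - {"x": 0, "y": 0, "z": 0, "ax": 0, "ay": 0, "az": 8}
    - {"x": 0, "y": 0, "z": 0, "ax": 0, "ay": 0, "az": 8}
    - {"x": 0, "y": 0, "z": 0, "ax": 0, "ay": 0, "az": 8}
  jaw: 60
  squeeze: 40

```text
time: 1.1
position: [0.2499, 0.5453, 0.1791]
tcp_rot: [-3.141, 0.001, 1.449]
force: [0.3, 0.2, 0.8]
gripper_width: 0.0599
finger_force: 0.0
```

>>> move_arm:
  commands:
    - {"x": -27, "y": 33, "z": 10, "ax": 0, "ay": 0, "az": 0}
    - {"x": -27, "y": 33, "z": 10, "ax": 0, "ay": 0, "az": 0}
    - {"x": -27, "y": 33, "z": 10, "ax": 0, "ay": 0, "az": 0}
    - {"x": -27, "y": 33, "z": 10, "ax": 0, "ay": 0, "az": 0}
    - {"x": -27, "y": 33, "z": 10, "ax": 0, "ay": 0, "az": 0}
    - {"x": -27, "y": 33, "z": 10, "ax": 0, "ay": 0, "az": 0}
    - {"x": -27, "y": 33, "z": 10, "ax": 0, "ay": 0, "az": 0}
    - {"x": -27, "y": 33, "z": 10, "ax": 0, "ay": 0, "az": 0}
    - {"x": -27, "y": 33, "z": 10, "ax": 0, "ay": 0, "az": 0}
    - {"x": -27, "y": 33, "z": 10, "ax": 0, "ay": 0, "az": 0}

```text
time: 2.1
position: [0.5476, 0.2377, 0.079]
tcp_rot: [-3.142, -0.0, 1.455]
force: [-0.0, 1.3, 0.7]
gripper_width: 0.0604
finger_force: 0.0
```

Run:
```python
from h import *
s=st(); print(delta(s,[.545,.2388,.009]))
c=snap('side','side2')
a=cv2.imread('pics/side2.png');cv2.imwrite('pics/crop5.png',cv2.resize(a[90:220,170:330],None,fx=4.5,fy=4.5,interpolation=cv2.INTER_CUBIC))
print(proj(c,s['position']))
```

```text
t 2.1 pos [0.5476 0.2377 0.079 ] rot [-3.142 -0.     1.455] F [-0.   1.3  0.7] M [-0.07  0.01  0.02] w 0.0604 ff 0.0
[ 0.8 -2.7 70. ]
[232.22956934 151.93072094]
```

View pics/crop5.png

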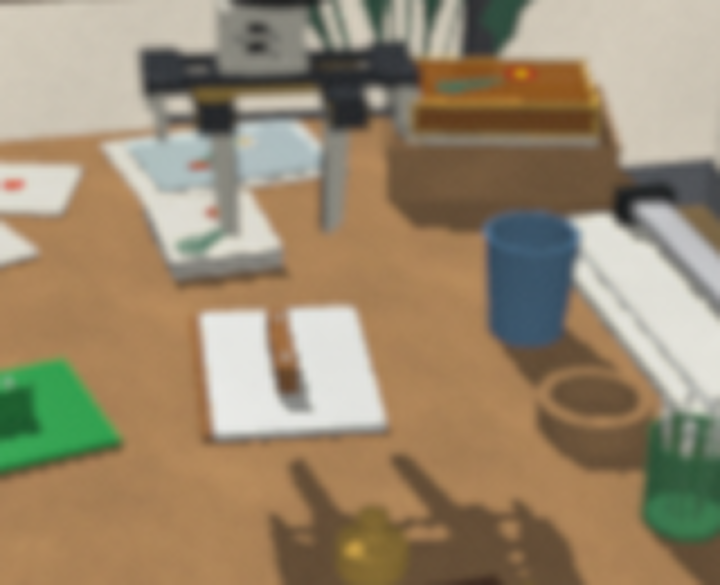

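The crop shows the fingertips at about (228,232) and (332,230), the cleat top from (280,315) to (288,385), and panel corners at (200,313), (355,306), (386,428) and (208,440). The tips sit higher in the picture than projected, so I'll check the calibration.

Run:
```python
from h import *
c=load('side2')
def W(p,q):
    a,s=np.cos(p[2]),np.sin(p[2]); q=np.array(q)/1000
    return np.array([p[0]+a*q[0]-s*q[1],p[1]+s*q[0]+a*q[1],q[2]])
P=(.545,.2388,-.1112)
for q,uv in(((-66,90,4.5),(200,313)),((66,90,6),(355,306)),((66,-90,6),(386,428)),((-66,-90,4.5),(208,440)),((0,-45,31),(287,362)),((0,45,31),(278,310))):
    print(q,proj(c,W(P,q)).round(1),(170+uv[0]/4.5-.4,90+uv[1]/4.5-.4),back(c,(170+uv[0]/4.5-.4,90+uv[1]/4.5-.4),q[2]/1000).round(3),W(P,q).round(3))
s=read_state();R=Ro.from_euler('xyz',s['tcp_rot'])
for d in(-.03,.03):print('tip',proj(c,s['position']+R.apply([0,d,0])))
c=snap('top','top2')
for d in(-.03,.03):print('tip top',proj(c,s['position']+R.apply([0,d,0])))
a=cv2.imread('pics/top2.png');cv2.imwrite('pics/crop6.png',cv2.resize(a[90:240,110:270],None,fx=4,fy=4,interpolation=cv2.INTER_CUBIC))
```

```text
(-66, 90, 4.5) [210.6 160.2] (214.04444444444445, 159.15555555555554) [0.503 0.34  0.004] [0.489 0.336 0.004]
(66, 90, 6) [247.2 157.9] (248.48888888888888, 157.6) [0.626 0.322 0.006] [0.621 0.321 0.006]
(66, -90, 6) [254.9 183.7] (255.37777777777777, 184.7111111111111) [0.601 0.136 0.006] [0.601 0.142 0.006]
(-66, -90, 4.5) [213.8 186.7] (215.82222222222222, 187.37777777777777) [0.475 0.151 0.004] [0.469 0.157 0.004]
(0, -45, 31) [232.9 171.3] (233.37777777777777, 170.04444444444445) [0.543 0.202 0.031] [0.54  0.194 0.031]
(0, 45, 31) [230.2 158.5] (231.37777777777777, 158.48888888888888) [0.554 0.282 0.031] [0.55  0.284 0.031]
tip [224.37214041 153.51860709]
tip [242.57293024 152.65333096]
tip top [179.03450618 200.7976029 ]
tip top [182.13138699 179.01239886]
```

View pics/crop6.png

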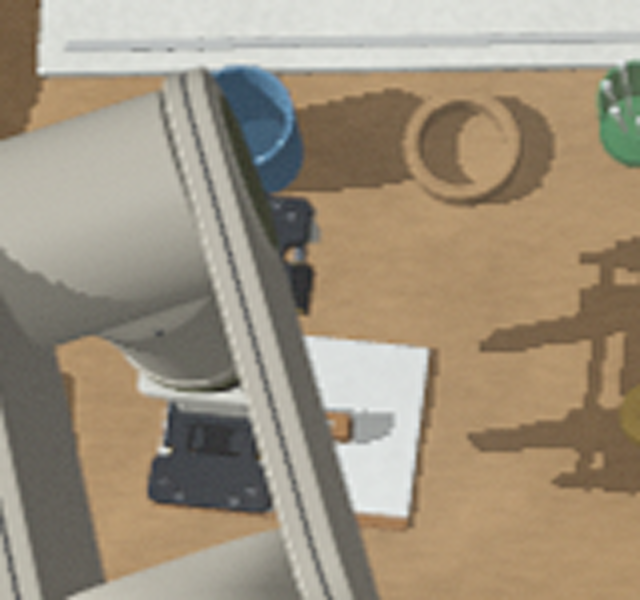

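Both cameras agree on the panel to within a few mm. The top view is blocked by the arm. I'll lower to 20 mm, straddling the cleat, and look again.

>>> move_arm:
  commands:
    - {"x": 0, "y": -1, "z": 10, "ax": 0, "ay": 0, "az": 0}
    - {"x": 0, "y": 0, "z": 10, "ax": 0, "ay": 0, "az": 0}
    - {"x": 0, "y": 0, "z": 10, "ax": 0, "ay": 0, "az": 0}
    - {"x": 0, "y": 0, "z": 10, "ax": 0, "ay": 0, "az": 0}
    - {"x": 0, "y": 0, "z": 10, "ax": 0, "ay": 0, "az": 0}
    - {"x": 0, "y": 0, "z": 9, "ax": 0, "ay": 0, "az": 0}
    - {"x": 0, "y": 0, "z": 0, "ax": 0, "ay": 0, "az": 0}

```text
time: 2.9
position: [0.5442, 0.239, 0.0184]
tcp_rot: [-3.139, 0.001, 1.456]
force: [0.3, -0.1, -1.2]
gripper_width: 0.0602
finger_force: 0.0
```

Run:
```python
from h import *
s=st(); print(delta(s,[.545,.2388,.009]))
c=snap('side','side3')
a=cv2.imread('pics/side3.png');cv2.imwrite('pics/crop7.png',cv2.resize(a[110:200,190:290],None,fx=6,fy=6,interpolation=cv2.INTER_CUBIC))
print((proj(c,s['position'])-[190,110])*6)
```

```text
t 2.9 pos [0.5442 0.239  0.0184] rot [-3.139e+00  1.000e-03  1.456e+00] F [ 0.3 -0.1 -1.2] M [-0.06  0.05 -0.06] w 0.0602 ff 0.0
[-0.1  0.9  9.4]
[247.82282451 347.62954585]
```

View pics/crop7.png

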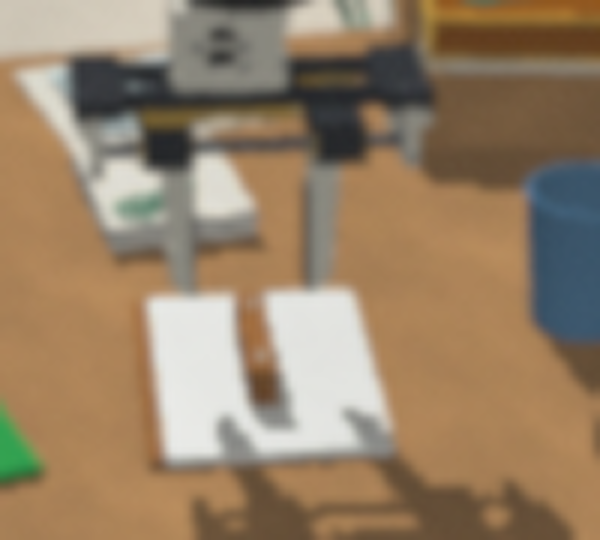

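The crop shows the fingertips at about (182,288) and (318,285), although the projected TCP is (248,348). The finger shadows on the panel also suggest tips about 25 mm higher than reported, so I'll go by touch. I'll descend to the nominal grip height and close. The width will show whether the cleat is held.

>>> move_arm:
  commands:
    - {"x": 0, "y": 0, "z": 3, "ax": 0, "ay": 0, "az": 0}
    - {"x": 0, "y": 0, "z": 3, "ax": 0, "ay": 0, "az": 0}
    - {"x": 0, "y": 0, "z": 3, "ax": 0, "ay": 0, "az": 0}
    - {"x": 0, "y": 0, "z": 0, "ax": 0, "ay": 0, "az": 0}

```text
time: 3.35
position: [0.5454, 0.2392, 0.011]
tcp_rot: [-3.141, 0.0, 1.455]
force: [-0.1, -1.2, 0.4]
gripper_width: 0.0602
finger_force: 0.0
```

>>> move_arm:
  commands:
    - {"x": 0, "y": 0, "z": 0, "ax": 0, "ay": 0, "az": 0}
    - {"x": 0, "y": 0, "z": 0, "ax": 0, "ay": 0, "az": 0}
    - {"x": 0, "y": 0, "z": 0, "ax": 0, "ay": 0, "az": 0}
    - {"x": 0, "y": 0, "z": 0, "ax": 0, "ay": 0, "az": 0}
    - {"x": 0, "y": 0, "z": 0, "ax": 0, "ay": 0, "az": 0}
    - {"x": 0, "y": 0, "z": 0, "ax": 0, "ay": 0, "az": 0}
  jaw: 0
  squeeze: 40

```text
time: 3.95
position: [0.5457, 0.2393, 0.0115]
tcp_rot: [3.142, -0.0, 1.455]
force: [-0.2, 0.2, 0.1]
gripper_width: 0.0164
finger_force: 0.0
```

>>> move_arm:
  commands:
    - {"x": 0, "y": 0, "z": 0, "ax": 0, "ay": 0, "az": 0}
    - {"x": 0, "y": 0, "z": 0, "ax": 0, "ay": 0, "az": 0}
    - {"x": 0, "y": 0, "z": 0, "ax": 0, "ay": 0, "az": 0}

```text
time: 4.25
position: [0.5456, 0.2393, 0.0114]
tcp_rot: [-3.142, 0.0, 1.455]
force: [0.7, 1.1, 0.1]
gripper_width: 0.0003
finger_force: 0.0
```

Run:
```python
from h import *
s=st()
c=snap('side','side4')
a=cv2.imread('pics/side4.png')[110:200,190:290]
cv2.imwrite('pics/crop8.png',cv2.resize(a,None,fx=6,fy=6,interpolation=cv2.INTER_CUBIC))
```

```text
t 4.2 pos [0.5456 0.2393 0.0114] rot [-3.142  0.     1.455] F [0.7 1.1 0.1] M [-0.08  0.   -0.04] w 0.0003 ff 0.0
```

The fingers closed on nothing, so I'll measure the tip height from the image difference and the shadow-free top view.

Run:
```python
from h import *
A=load('side0')['pixels'].astype(int);c=load('side4');B=c['pixels'].astype(int)
d=np.abs(A-B).sum(2)>70
p=np.array([.5456,.2393,.0114]); print('pred tip',proj(c,p).round(1))
for v in range(135,186,2): print(v,''.join('#' if x else '.' for x in d[v,205:265]))
for z in(0,.01,.02,.03,.04,.05): print(z,proj(c,[.5456,.2393,z]).round(1))
T=load('top0'); print(back(T,(168,177.5),.18),back(T,(168,177.5),.21))
```

```text
pred tip [231.7 169.7]
135 ############.#######################################.##.....
137 ######################################......................
139 ####..............###################.......................
141 ###.................#######..###............................
143 .....................###########............................
145 .....................#######.###............................
147 ...........................#.##.............................
149 ........................##...##.............................
151 .......................####.###.............................
153 ........................#######.............................
155 ........................#######.............................
157 ........................#####...............................
159 ..........................#####.............................
161 ............................................................
163 ............................................................
165 ............................................................
167 ............................##..............................
169 ..........................####..............................
171 ............................#...............................
173 ............................................................
175 ............................................................
177 .................................##.........................
179 .................................######.....................
181 ..............................###########...................
183 ...............................###########..................
185 ................................#########...................
0 [231.7 172.6]
0.01 [231.7 170. ]
0.02 [231.7 167.4]
0.03 [231.7 164.8]
0.04 [231.6 162.2]
0.05 [231.6 159.6]
[0.56161431 0.24443906 0.18      ] [0.55473507 0.23786412 0.21      ]
```

The picture puts the fingertips about 35 mm above the reported TCP, and the shadow on the cleat agrees. I'll open the fingers and feel for the panel's top.

>>> move_arm:
  commands:
    - {"x": 0, "y": 0, "z": 0, "ax": 0, "ay": 0, "az": 0}
    - {"x": 0, "y": 0, "z": 0, "ax": 0, "ay": 0, "az": 0}
    - {"x": 0, "y": 0, "z": 0, "ax": 0, "ay": 0, "az": 0}
    - {"x": 0, "y": 0, "z": 0, "ax": 0, "ay": 0, "az": 0}
    - {"x": 0, "y": 0, "z": 2, "ax": 0, "ay": 0, "az": 0}
    - {"x": 0, "y": 0, "z": 2, "ax": 0, "ay": 0, "az": 0}
    - {"x": 0, "y": 0, "z": 2, "ax": 0, "ay": 0, "az": 0}
    - {"x": 0, "y": 0, "z": 0, "ax": 0, "ay": 0, "az": 0}
  jaw: 50

```text
time: 5.1
position: [0.5452, 0.2391, 0.0049]
tcp_rot: [-3.141, 0.0, 1.455]
force: [-0.6, -0.5, 0.0]
gripper_width: 0.0499
finger_force: 0.0
```

>>> move_arm:
  commands:
    - {"x": 0, "y": 0, "z": 2, "ax": 0, "ay": 0, "az": 0}
    - {"x": 0, "y": 0, "z": 2, "ax": 0, "ay": 0, "az": 0}
    - {"x": 0, "y": 0, "z": 2, "ax": 0, "ay": 0, "az": 0}
    - {"x": 0, "y": 0, "z": 2, "ax": 0, "ay": 0, "az": 0}
    - {"x": 0, "y": 0, "z": 0, "ax": 0, "ay": 0, "az": 0}

```text
time: 5.6
position: [0.5453, 0.2392, -0.003]
tcp_rot: [-3.141, 0.0, 1.455]
force: [-0.3, 0.5, -0.2]
gripper_width: 0.0501
finger_force: 0.0
```

>>> move_arm:
  commands:
    - {"x": 0, "y": 0, "z": 4, "ax": 0, "ay": 0, "az": 0}
    - {"x": 0, "y": 0, "z": 4, "ax": 0, "ay": 0, "az": 0}
    - {"x": 0, "y": 0, "z": 3, "ax": 0, "ay": 0, "az": 0}
    - {"x": 0, "y": 0, "z": 2, "ax": 0, "ay": 0, "az": 0}
    - {"x": 0, "y": 0, "z": 0, "ax": 0, "ay": 0, "az": 0}

```text
time: 6.1
position: [0.5452, 0.2391, -0.0161]
tcp_rot: [-3.141, 0.0, 1.455]
force: [0.4, 0.9, 0.7]
gripper_width: 0.0498
finger_force: 0.0
```

>>> move_arm:
  commands:
    - {"x": 0, "y": 0, "z": 2, "ax": 0, "ay": 0, "az": 0}
    - {"x": 0, "y": 0, "z": 2, "ax": 0, "ay": 0, "az": 0}
    - {"x": 0, "y": 0, "z": 0, "ax": 0, "ay": 0, "az": 0}

```text
time: 6.4
position: [0.5454, 0.2392, -0.0199]
tcp_rot: [-3.141, 0.0, 1.455]
force: [0.6, -0.1, -0.8]
gripper_width: 0.0499
finger_force: 0.0
```

>>> move_arm:
  commands:
    - {"x": 0, "y": 0, "z": 2, "ax": 0, "ay": 0, "az": 0}
    - {"x": 0, "y": 0, "z": 2, "ax": 0, "ay": 0, "az": 0}
    - {"x": 0, "y": 0, "z": 0, "ax": 0, "ay": 0, "az": 0}

```text
time: 6.7
position: [0.5454, 0.2392, -0.024]
tcp_rot: [-3.141, 0.0, 1.455]
force: [0.6, -1.0, -0.0]
gripper_width: 0.0499
finger_force: 0.0
```

```bash
cat > tip.py <<'E'
from h import *
s=st();A=load('side0')['pixels'].astype(int);c=read_camera('side');B=c['pixels'].astype(int)
d=np.abs(A-B).sum(2)>70
for v in range(146,186,2): print(v,''.join('#' if x else '.' for x in d[v,205:265]))
for z in(0,.01,.02): print(z,proj(c,[*s['position'][:2],z]).round(1))
E
python3 tip.py
```

```text
t 6.7 pos [ 0.5454  0.2392 -0.024 ] rot [-3.141  0.     1.455] F [ 0.6 -1.  -0. ] M [-0.07  0.07  0.02] w 0.0499 ff 0.0
146 ..####################################################......
148 ...##################..............##########........#......
150 ...........#####....................####....................
152 ..............#####................####.....................
154 ...............###................#####.....................
156 ...............####...............##.#......................
158 .................###..............######....................
160 ...............#####..............######....................
162 ...............#####..............######....................
164 ...............#####..............######....................
166 ...............#####..............#####.....................
168 ...............######.............####......................
170 ..................##...............##.......................
172 ..................###...............#####...................
174 ..................####..............#######.................
176 ..................######..............#######...............
178 ...................#######.............########.............
180 ....................########.............########...........
182 .....................##########............########.........
184 ...........####......###################################....
0 [231.7 172.6]
0.01 [231.7 170.1]
0.02 [231.6 167.5]
```

>>> move_arm:
  commands:
    - {"x": 0, "y": 0, "z": 2, "ax": 0, "ay": 0, "az": 0}
    - {"x": 0, "y": 0, "z": 2, "ax": 0, "ay": 0, "az": 0}
    - {"x": 0, "y": 0, "z": 0, "ax": 0, "ay": 0, "az": 0}

```text
time: 7.05
position: [0.5454, 0.2392, -0.028]
tcp_rot: [-3.141, 0.0, 1.455]
force: [-0.6, 0.2, -0.4]
gripper_width: 0.0498
finger_force: 0.0
```

>>> move_arm:
  commands:
    - {"x": 0, "y": 0, "z": 1, "ax": 0, "ay": 0, "az": 0}
    - {"x": 0, "y": 0, "z": 0, "ax": 0, "ay": 0, "az": 0}

```text
time: 7.25
position: [0.5456, 0.2392, -0.0287]
tcp_rot: [-3.141, 0.0, 1.455]
force: [-0.4, -0.8, 0.4]
gripper_width: 0.0501
finger_force: 0.0
```

>>> move_arm:
  commands:
    - {"x": 0, "y": 0, "z": 1, "ax": 0, "ay": 0, "az": 0}
    - {"x": 0, "y": 0, "z": 0, "ax": 0, "ay": 0, "az": 0}

```text
time: 7.45
position: [0.5456, 0.2393, -0.0297]
tcp_rot: [-3.141, 0.0, 1.455]
force: [-0.2, 0.2, 1.1]
gripper_width: 0.0498
finger_force: 0.0
```

>>> move_arm:
  commands:
    - {"x": 0, "y": 0, "z": 1, "ax": 0, "ay": 0, "az": 0}
    - {"x": 0, "y": 0, "z": 0, "ax": 0, "ay": 0, "az": 0}

```text
time: 7.65
position: [0.5455, 0.2392, -0.0307]
tcp_rot: [-3.141, 0.0, 1.455]
force: [0.8, -0.5, -0.0]
gripper_width: 0.0505
finger_force: 0.0
```

>>> move_arm:
  commands:
    - {"x": 0, "y": 0, "z": 1, "ax": 0, "ay": 0, "az": 0}
    - {"x": 0, "y": 0, "z": 1, "ax": 0, "ay": 0, "az": 0}
    - {"x": 0, "y": 0, "z": 0, "ax": 0, "ay": 0, "az": 0}

```text
time: 7.95
position: [0.5455, 0.2392, -0.0328]
tcp_rot: [-3.141, 0.0, 1.455]
force: [-0.2, 0.3, 0.8]
gripper_width: 0.05
finger_force: 0.0
```

>>> move_arm:
  commands:
    - {"x": 0, "y": 0, "z": 1, "ax": 0, "ay": 0, "az": 0}
    - {"x": 0, "y": 0, "z": 1, "ax": 0, "ay": 0, "az": 0}
    - {"x": 0, "y": 0, "z": 0, "ax": 0, "ay": 0, "az": 0}

```text
time: 8.25
position: [0.5456, 0.2393, -0.0329]
tcp_rot: [-3.141, 0.0, 1.455]
force: [-8.4, -2.8, 15.3]
gripper_width: 0.0499
finger_force: 7.7
```

Contact with the panel's top came at reported z −0.0329, so the true tip height is the reported z plus 39 mm. I'll back off, grip and lift.

>>> move_arm:
  commands:
    - {"x": 0, "y": 0, "z": -3.5, "ax": 0, "ay": 0, "az": 0}
    - {"x": 0, "y": 0, "z": 0, "ax": 0, "ay": 0, "az": 0}
    - {"x": 0, "y": 0, "z": 0, "ax": 0, "ay": 0, "az": 0}
    - {"x": 0, "y": 0, "z": 0, "ax": 0, "ay": 0, "az": 0}
    - {"x": 0, "y": 0, "z": 0, "ax": 0, "ay": 0, "az": 0}
    - {"x": 0, "y": 0, "z": 0, "ax": 0, "ay": 0, "az": 0}
    - {"x": 0, "y": 0, "z": 0, "ax": 0, "ay": 0, "az": 0}
  jaw: 0
  squeeze: 40

```text
time: 8.95
position: [0.5454, 0.2392, -0.0314]
tcp_rot: [-3.141, 0.0, 1.455]
force: [0.5, -0.5, -0.9]
gripper_width: 0.0178
finger_force: 40.0
```

>>> move_arm:
  commands:
    - {"x": 0, "y": 0, "z": 0, "ax": 0, "ay": 0, "az": 0}
    - {"x": 0, "y": 0, "z": 0, "ax": 0, "ay": 0, "az": 0}

```text
time: 9.15
position: [0.5453, 0.2392, -0.0313]
tcp_rot: [-3.141, 0.0, 1.455]
force: [-0.2, -0.4, -1.0]
gripper_width: 0.018
finger_force: 40.0
```

>>> move_arm:
  commands:
    - {"x": 0, "y": 0, "z": -10, "ax": 0, "ay": 0, "az": 0}
    - {"x": 0, "y": 0, "z": -25, "ax": 0, "ay": 0, "az": 0}
    - {"x": 0, "y": 0, "z": -30, "ax": 0, "ay": 0, "az": 0}
    - {"x": 0, "y": 0, "z": -30, "ax": 0, "ay": 0, "az": 0}
    - {"x": 0, "y": 0, "z": -15, "ax": 0, "ay": 0, "az": 0}
    - {"x": 0, "y": 0, "z": 0, "ax": 0, "ay": 0, "az": -4}
    - {"x": 0, "y": 0, "z": 0, "ax": 0, "ay": 0, "az": -4}
    - {"x": 0, "y": 0, "z": 0, "ax": 0, "ay": 0, "az": -3.6}
    - {"x": 0, "y": 0, "z": 0, "ax": 0, "ay": 0, "az": 0}

```text
time: 10.05
position: [0.5453, 0.2392, 0.0787]
tcp_rot: [-3.141, 0.0, 1.659]
force: [0.2, -0.1, -2.8]
gripper_width: 0.0176
finger_force: 40.0
```

Run:
```python
from h import *
s=st(); print(delta(s,[.525,-.230,.08]))
```

```text
t 10.1 pos [0.5453 0.2392 0.0787] rot [-3.141  0.     1.659] F [ 0.2 -0.1 -2.8] M [-0.08  0.01 -0.01] w 0.0176 ff 40.0
[-465.6  -61.4   -1.2]
```

>>> move_arm:
  commands:
    - {"x": -20, "y": -2.5, "z": 0, "ax": 0, "ay": 0, "az": 0}
    - {"x": -40, "y": -5, "z": 0, "ax": 0, "ay": 0, "az": 0}
    - {"x": -48, "y": -6.3, "z": 0, "ax": 0, "ay": 0, "az": 0}
    - {"x": -48, "y": -6.3, "z": 0, "ax": 0, "ay": 0, "az": 0}
    - {"x": -48, "y": -6.3, "z": 0, "ax": 0, "ay": 0, "az": 0}
    - {"x": -48, "y": -6.3, "z": 0, "ax": 0, "ay": 0, "az": 0}
    - {"x": -48, "y": -6.3, "z": 0, "ax": 0, "ay": 0, "az": 0}
    - {"x": -48, "y": -6.3, "z": 0, "ax": 0, "ay": 0, "az": 0}
    - {"x": -48, "y": -6.3, "z": 0, "ax": 0, "ay": 0, "az": 0}
    - {"x": -30, "y": -4, "z": 0, "ax": 0, "ay": 0, "az": 0}

```text
time: 11.05
position: [0.5265, -0.1933, 0.079]
tcp_rot: [3.142, 0.001, 1.654]
force: [1.1, 0.3, -2.3]
gripper_width: 0.018
finger_force: 40.0
```

>>> move_arm:
  commands:
    - {"x": -25, "y": -4, "z": 0, "ax": 0, "ay": 0, "az": 0}
    - {"x": -14, "y": -2, "z": 0, "ax": 0, "ay": 0, "az": 0}
    - {"x": 0, "y": 0, "z": 0, "ax": -4, "ay": 0, "az": 0}
    - {"x": 0, "y": 0, "z": 0, "ax": -4, "ay": 0, "az": 0}
    - {"x": 0, "y": 0, "z": 0, "ax": 0, "ay": 0, "az": 0}

```text
time: 11.55
position: [0.5228, -0.2286, 0.0778]
tcp_rot: [3.003, -0.002, 1.656]
force: [-0.2, -0.3, -2.5]
gripper_width: 0.0178
finger_force: 40.0
```

```bash
cat > pan.py <<'E'
from h import *
# panel point in tool frame: panel x=tool y, panel y=tool x, panel z=-tool z ; TCP is 7.6mm above underside (true tip = reported+.039 z)
OFF=np.array([0,0,.0389])
def panpt(s,q,yo=0):  # q in panel mm -> true world
    R=Ro.from_euler('xyz',s['tcp_rot']); q=np.array(q)/1000
    return s['position']+OFF+R.apply([q[1]+yo/1000,q[0],-(q[2]-.0076)])
def inrec(X,F=(.5145,-.230,.0495,.087)):
    c,sn=np.cos(F[3]),np.sin(F[3]);d=X-np.array(F[:3]);return (np.array([c*d[0]+sn*d[1],-sn*d[0]+c*d[1],d[2]])*1000).round(1)
def rep(s):
    for n,q in(('tongue+y',(-66,90,0)),('tongue-y',(-66,-90,0)),('+xedge',(66,0,0)),('centre',(0,0,0))): print(n,inrec(panpt(s,q)))
if __name__=='__main__': rep(st())
E
python3 pan.py
python3 - <<'E'
from h import *
import pan
s=read_state();c=snap('side','side5');a=cv2.imread('pics/side5.png')
for q in((-66,-90,0),(66,-90,0),(66,90,6),(-66,90,6)): print((proj(c,pan.panpt(s,q))-[190,190])*np.array(4.7))
cv2.imwrite('pics/crop9.png',cv2.resize(a[190:315,190:350],None,fx=4.7,fy=4.7,interpolation=cv2.INTER_CUBIC))
E
```

```text
t 11.6 pos [ 0.5228 -0.2286  0.0778] rot [ 3.003e+00 -2.000e-03  1.656e+00] F [-0.2 -0.3 -2.5] M [-0.07  0.18  0.01] w 0.0178 ff 40.0
tongue+y [-55.7  90.9  50.6]
tongue-y [-56.1 -89.1  50.3]
+xedge [74.8  0.6 68.8]
centre [ 9.4  0.7 59.6]
[293.78180952 372.77957875]
[570.71742291 276.4771247 ]
[411.86928162  50.10262361]
[172.25052904 124.68050169]
```

View pics/crop9.png

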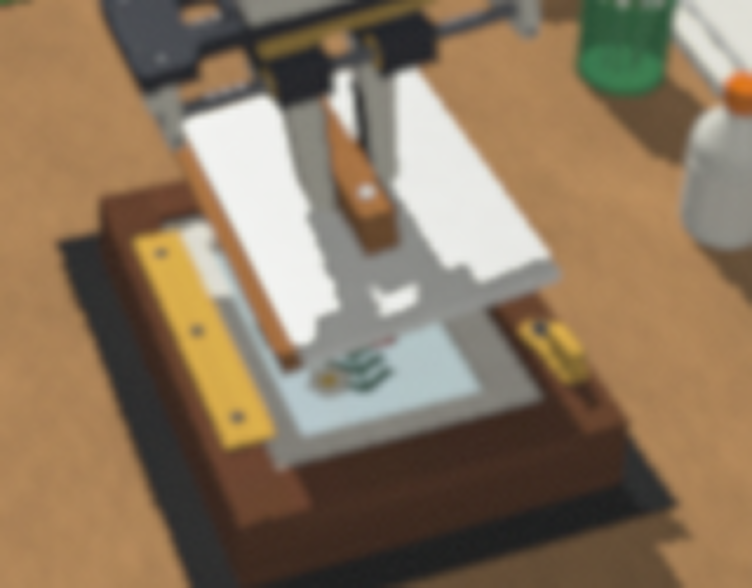

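The panel hangs tilted over the frame. Its tongue's near corner is at (293,366) against (294,373) predicted, and the tongue lies just inboard of the strip. I'll lower it, then feel for the ledge.

>>> move_arm:
  commands:
    - {"x": 0, "y": -2.8, "z": 19.8, "ax": 0, "ay": 0, "az": 0}
    - {"x": 0, "y": -2.4, "z": 16.8, "ax": 0, "ay": 0, "az": 0}
    - {"x": 0, "y": -0.8, "z": 5.9, "ax": 0, "ay": 0, "az": 0}
    - {"x": 0, "y": -0.4, "z": 3, "ax": 0, "ay": 0, "az": 0}
    - {"x": 0, "y": 0, "z": 0, "ax": 0, "ay": 0, "az": 0}

```text
time: 12.1
position: [0.525, -0.2291, 0.0332]
tcp_rot: [3.002, -0.0, 1.658]
force: [0.2, 0.7, -2.0]
gripper_width: 0.0176
finger_force: 40.0
```

>>> move_arm:
  commands:
    - {"x": 0, "y": -0.3, "z": 2, "ax": 0, "ay": 0, "az": 0}
    - {"x": 0, "y": -0.3, "z": 2, "ax": 0, "ay": 0, "az": 0}
    - {"x": 0, "y": 0, "z": 0, "ax": 0, "ay": 0, "az": 0}

```text
time: 12.4
position: [0.525, -0.2295, 0.0294]
tcp_rot: [3.001, 0.001, 1.658]
force: [1.2, 0.3, -1.7]
gripper_width: 0.0178
finger_force: 40.0
```

```bash
python3 pan.py
```

```text
t 12.4 pos [ 0.525  -0.2295  0.0294] rot [3.001e+00 1.000e-03 1.658e+00] F [ 1.2  0.3 -1.7] M [-0.15 -0.01  0.06] w 0.0178 ff 40.0
tongue+y [-53.7  89.5   2. ]
tongue-y [-53.8 -90.5   2.1]
+xedge [76.9 -0.5 20.5]
centre [11.6 -0.5 11.3]
```

>>> move_arm:
  commands:
    - {"x": 0, "y": -2.3, "z": 1.7, "ax": 0, "ay": 0, "az": 0}
    - {"x": 0, "y": -0.3, "z": 1.5, "ax": 0, "ay": 0, "az": 0}
    - {"x": 0, "y": 0, "z": 0, "ax": 0, "ay": 0, "az": 0}

```text
time: 12.7
position: [0.5252, -0.2301, 0.0276]
tcp_rot: [2.997, 0.002, 1.658]
force: [7.6, 1.9, 1.0]
gripper_width: 0.0177
finger_force: 40.0
```

>>> move_arm:
  commands:
    - {"x": 0, "y": -0.2, "z": 1.5, "ax": 0, "ay": 0, "az": 0}
    - {"x": 0, "y": -0.2, "z": 1.5, "ax": 0, "ay": 0, "az": 0}
    - {"x": 0, "y": 0, "z": 0, "ax": 0, "ay": 0, "az": 0}

```text
time: 13.0
position: [0.5238, -0.23, 0.0236]
tcp_rot: [2.999, 0.001, 1.658]
force: [0.7, 0.6, -2.1]
gripper_width: 0.0176
finger_force: 40.0
```

```bash
python3 pan.py
```

```text
t 13.0 pos [ 0.5238 -0.23    0.0236] rot [2.999e+00 1.000e-03 1.658e+00] F [ 0.7  0.6 -2.1] M [-0.1   0.18 -0.  ] w 0.0176 ff 40.0
tongue+y [-55.   89.2  -4. ]
tongue-y [-55.  -90.8  -3.7]
+xedge [75.6 -0.8 14.9]
centre [10.3 -0.8  5.5]
```

>>> move_arm:
  commands:
    - {"x": 0, "y": -0.2, "z": 1, "ax": 0, "ay": 0, "az": 0}
    - {"x": 0, "y": -0.2, "z": 1, "ax": 0, "ay": 0, "az": 0}
    - {"x": 0, "y": 0, "z": 0, "ax": 0, "ay": 0, "az": 0}

```text
time: 13.3
position: [0.5226, -0.2297, 0.0214]
tcp_rot: [3.002, 0.0, 1.658]
force: [-2.0, 2.5, 8.4]
gripper_width: 0.0178
finger_force: 40.1
```

>>> move_arm:
  commands:
    - {"x": 0, "y": -0.2, "z": 1, "ax": 0, "ay": 0, "az": 0}
    - {"x": 0, "y": -0.2, "z": 1, "ax": 0, "ay": 0, "az": 0}
    - {"x": 0, "y": 0, "z": 0, "ax": 0, "ay": 0, "az": 0}

```text
time: 13.6
position: [0.5231, -0.2297, 0.0201]
tcp_rot: [3.0, 0.001, 1.658]
force: [-1.1, 3.9, 12.5]
gripper_width: 0.0174
finger_force: 40.3
```

```bash
python3 pan.py
```

```text
t 13.6 pos [ 0.5231 -0.2297  0.0201] rot [3.000e+00 1.000e-03 1.658e+00] F [-1.1  3.9 12.5] M [0.42 0.99 0.14] w 0.0174 ff 40.3
tongue+y [-55.7  89.5  -7.4]
tongue-y [-55.7 -90.5  -7.3]
+xedge [75.  -0.5 11.3]
centre [ 9.7 -0.5  2. ]
```

>>> move_arm:
  commands:
    - {"x": 0, "y": 0.2, "z": -1.5, "ax": 0, "ay": 0, "az": 0}
    - {"x": 0, "y": -2, "z": -0.3, "ax": 0, "ay": 0, "az": 0}
    - {"x": 0, "y": -2, "z": -0.3, "ax": 0, "ay": 0, "az": 0}
    - {"x": 0, "y": 0, "z": 0, "ax": 0, "ay": 0, "az": 0}

```text
time: 14.0
position: [0.5197, -0.2301, 0.0211]
tcp_rot: [2.999, 0.001, 1.658]
force: [5.4, 2.9, 5.0]
gripper_width: 0.0176
finger_force: 40.0
```

```bash
python3 pan.py
```

```text
t 14.0 pos [ 0.5197 -0.2301  0.0211] rot [2.999e+00 1.000e-03 1.658e+00] F [5.4 2.9 5. ] M [ 0.32 -0.71  0.2 ] w 0.0176 ff 40.0
tongue+y [-59.1  89.4  -6.5]
tongue-y [-59.1 -90.6  -6.3]
+xedge [71.6 -0.6 12.4]
centre [ 6.2 -0.6  3. ]
```

>>> move_arm:
  commands:
    - {"x": 0, "y": -1.4, "z": -0.6, "ax": 0, "ay": 0, "az": 0}
    - {"x": 0, "y": -1.5, "z": -0.3, "ax": 0, "ay": 0, "az": 0}
    - {"x": 0, "y": 0, "z": 0, "ax": 0, "ay": 0, "az": 0}

```text
time: 14.3
position: [0.5193, -0.23, 0.0224]
tcp_rot: [2.994, 0.001, 1.657]
force: [17.2, 5.4, -0.4]
gripper_width: 0.018
finger_force: 40.0
```

```bash
python3 pan.py
```

```text
t 14.3 pos [ 0.5193 -0.23    0.0224] rot [2.994e+00 1.000e-03 1.657e+00] F [17.2  5.4 -0.4] M [ 0.84 -3.08  0.22] w 0.018 ff 40.0
tongue+y [-59.4  89.6  -5.6]
tongue-y [-59.5 -90.4  -5.4]
+xedge [71.1 -0.4 14. ]
centre [ 5.9 -0.4  4.2]
```

Two contacts, at the strip edge and then the wall about 6 mm further on, place the tongue under the strip. The tool offset lies along tool z, so I'll now pivot the panel down about its tongue edge.

>>> move_arm:
  commands:
    - {"x": 0, "y": 1.2, "z": 1.9, "ax": 1.5, "ay": 0, "az": 0}
    - {"x": 0, "y": -0.8, "z": 1.7, "ax": 1.5, "ay": 0, "az": 0}
    - {"x": 0, "y": -0.8, "z": 1.7, "ax": 1.5, "ay": 0, "az": 0}
    - {"x": 0, "y": 0, "z": 0, "ax": 0, "ay": 0, "az": 0}

```text
time: 14.7
position: [0.5171, -0.2302, 0.016]
tcp_rot: [3.079, 0.001, 1.658]
force: [5.2, 2.2, 6.7]
gripper_width: 0.0177
finger_force: 40.0
```

```bash
sed -i "s/return s\['position'\]+OFF+R.apply(\[q\[1\]+yo\/1000,q\[0\],-(q\[2\]-.0076)\])/return s['position']+R.apply([q[1]+yo\/1000,q[0],-.0389-(q[2]-.0076)])/; s/F=(.5145,/F=(.5166,/" pan.py; python3 pan.py
```

```text
t 14.7 pos [ 0.5171 -0.2302  0.016 ] rot [3.079e+00 1.000e-03 1.658e+00] F [5.2 2.2 6.7] M [ 0.3  -0.39  0.2 ] w 0.0177 ff 40.0
tongue+y [-67.4  89.7  -6.5]
tongue-y [-67.3 -90.3  -6.3]
+xedge [64.4 -0.2  1.9]
centre [-1.5 -0.2 -2.3]
```

>>> move_arm:
  commands:
    - {"x": 0, "y": -0.2, "z": 0.9, "ax": 1, "ay": 0, "az": 0}
    - {"x": 0, "y": -0.5, "z": 0.9, "ax": 0.8, "ay": 0, "az": 0}
    - {"x": 0, "y": 0, "z": 0, "ax": 0, "ay": 0, "az": 0}

```text
time: 15.0
position: [0.5161, -0.2303, 0.0141]
tcp_rot: [3.11, 0.001, 1.658]
force: [4.0, 1.5, 5.7]
gripper_width: 0.0177
finger_force: 40.0
```

```bash
python3 pan.py
```

```text
t 15.0 pos [ 0.5161 -0.2303  0.0141] rot [3.110e+00 1.000e-03 1.658e+00] F [4.  1.5 5.7] M [ 0.23 -0.47  0.2 ] w 0.0177 ff 40.0
tongue+y [-67.5  89.7  -6.3]
tongue-y [-67.5 -90.3  -6.2]
+xedge [64.4 -0.2 -2.1]
centre [-1.5 -0.2 -4.1]
```

>>> move_arm:
  commands:
    - {"x": 0, "y": -0.5, "z": 1, "ax": 0.9, "ay": 0, "az": 0}
    - {"x": 0, "y": -0.5, "z": 1, "ax": 0.9, "ay": 0, "az": 0}
    - {"x": 0, "y": 0, "z": 0, "ax": 0, "ay": 0, "az": 0}

```text
time: 15.3
position: [0.5148, -0.2304, 0.0123]
tcp_rot: [-3.141, 0.001, 1.658]
force: [0.5, 2.8, 10.2]
gripper_width: 0.0178
finger_force: 40.0
```

```bash
python3 pan.py
```

```text
t 15.3 pos [ 0.5148 -0.2304  0.0123] rot [-3.141e+00  1.000e-03  1.658e+00] F [ 0.5  2.8 10.2] M [ 0.4  -0.27  0.18] w 0.0178 ff 40.0
tongue+y [-67.8  89.7  -5.9]
tongue-y [-67.8 -90.3  -5.8]
+xedge [64.2 -0.2 -5.9]
centre [-1.8 -0.2 -5.9]
```

>>> move_arm:
  commands:
    - {"x": 0, "y": 0, "z": 1.5, "ax": 0, "ay": 0, "az": 0}
    - {"x": 0, "y": 0, "z": 1.5, "ax": 0, "ay": 0, "az": 0}
    - {"x": 0, "y": 0, "z": 0, "ax": 0, "ay": 0, "az": 0}

```text
time: 15.6
position: [0.5149, -0.2305, 0.0122]
tcp_rot: [-3.142, 0.001, 1.658]
force: [-11.1, 8.9, 33.8]
gripper_width: 0.0175
finger_force: 40.0
```

```bash
python3 pan.py
```

```text
t 15.6 pos [ 0.5149 -0.2305  0.0122] rot [-3.142e+00  1.000e-03  1.658e+00] F [-11.1   8.9  33.8] M [1.53 1.98 0.09] w 0.0175 ff 40.0
tongue+y [-67.7  89.6  -6. ]
tongue-y [-67.7 -90.4  -5.9]
+xedge [64.3 -0.3 -6. ]
centre [-1.7 -0.3 -6. ]
```

Level and firm at 36 N. I'll ease off, release, and check with closed fingertips on the +x side.

>>> move_arm:
  commands:
    - {"x": 0, "y": 0, "z": -3, "ax": 0, "ay": 0, "az": 0}
    - {"x": 0, "y": 0, "z": 0, "ax": 0, "ay": 0, "az": 0}
    - {"x": 0, "y": 0, "z": 0, "ax": 0, "ay": 0, "az": 0}
    - {"x": 0, "y": 0, "z": 0, "ax": 0, "ay": 0, "az": 0}
    - {"x": 0, "y": 0, "z": -20, "ax": 0, "ay": 0, "az": 0}
    - {"x": 0, "y": 0, "z": -20, "ax": 0, "ay": 0, "az": 0}
    - {"x": 0, "y": 0, "z": 0, "ax": 0, "ay": 0, "az": 0}
  jaw: 45

```text
time: 16.3
position: [0.5151, -0.2313, 0.0532]
tcp_rot: [3.141, 0.002, 1.657]
force: [0.3, 0.2, 0.4]
gripper_width: 0.045
finger_force: 0.0
```

>>> move_arm:
  commands:
    - {"x": 0, "y": 20, "z": 0, "ax": 0, "ay": 0, "az": 0}
    - {"x": 0, "y": 28, "z": 0, "ax": 0, "ay": 0, "az": 0}
    - {"x": 0, "y": 0, "z": 10, "ax": 0, "ay": 0, "az": 0}
    - {"x": 0, "y": 0, "z": 10, "ax": 0, "ay": 0, "az": 0}
    - {"x": 0, "y": 0, "z": 10, "ax": 0, "ay": 0, "az": 0}
    - {"x": 0, "y": 0, "z": 0, "ax": 0, "ay": 0, "az": 0}
  jaw: 0

```text
time: 16.9
position: [0.5587, -0.2252, 0.0178]
tcp_rot: [-3.135, -0.003, 1.657]
force: [-0.4, 0.1, -0.5]
gripper_width: 0.0022
finger_force: 0.0
```

Run:
```python
from h import *
s=st();c=snap('side','side6');a=cv2.imread('pics/side6.png')
cv2.imwrite('pics/crop10.png',cv2.resize(a[205:315,200:340],None,fx=5.4,fy=5.4,interpolation=cv2.INTER_CUBIC))
```

```text
t 16.9 pos [ 0.5587 -0.2252  0.0178] rot [-3.135e+00 -3.000e-03  1.657e+00] F [-0.4  0.1 -0.5] M [-0.04  0.11 -0.02] w 0.0022 ff 0.0
```

View pics/crop10.png

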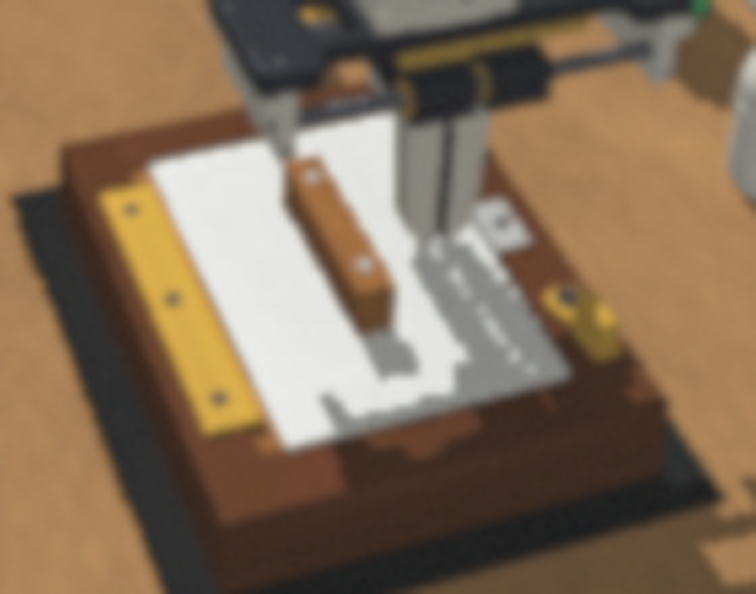

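The panel sits in the recess with the strip covering its tongue at (180,300). The white face looks flush, with its near corners at (285,445) and (565,375), and the fingertips hover at (440,232). I'll press gently here.

>>> move_arm:
  commands:
    - {"x": 0, "y": 0, "z": 3, "ax": 0, "ay": 0, "az": 0}
    - {"x": 0, "y": 0, "z": 2, "ax": 0, "ay": 0, "az": 0}
    - {"x": 0, "y": 0, "z": 2, "ax": 0, "ay": 0, "az": 0}
    - {"x": 0, "y": 0, "z": 0, "ax": 0, "ay": 0, "az": 0}

```text
time: 17.35
position: [0.5616, -0.2261, 0.0141]
tcp_rot: [-3.14, 0.0, 1.658]
force: [0.3, -0.2, 0.4]
gripper_width: 0.0006
finger_force: 0.0
```

>>> move_arm:
  commands:
    - {"x": 0, "y": 0, "z": 1, "ax": 0, "ay": 0, "az": 0}
    - {"x": 0, "y": 0, "z": 1, "ax": 0, "ay": 0, "az": 0}
    - {"x": 0, "y": 0, "z": 0, "ax": 0, "ay": 0, "az": 0}

```text
time: 17.65
position: [0.5616, -0.226, 0.012]
tcp_rot: [-3.14, -0.0, 1.658]
force: [-0.0, -0.7, -0.5]
gripper_width: 0.0003
finger_force: 0.0
```

>>> move_arm:
  commands:
    - {"x": 0, "y": 0, "z": 1, "ax": 0, "ay": 0, "az": 0}
    - {"x": 0, "y": 0, "z": 1, "ax": 0, "ay": 0, "az": 0}
    - {"x": 0, "y": 0, "z": 0, "ax": 0, "ay": 0, "az": 0}

```text
time: 17.95
position: [0.5618, -0.2261, 0.011]
tcp_rot: [-3.14, 0.0, 1.658]
force: [-3.2, 1.5, 5.8]
gripper_width: 0.0004
finger_force: 3.2
```

>>> move_arm:
  commands:
    - {"x": 0, "y": 0, "z": 1.5, "ax": 0, "ay": 0, "az": 0}
    - {"x": 0, "y": 0, "z": 1.5, "ax": 0, "ay": 0, "az": 0}
    - {"x": 0, "y": 0, "z": 0, "ax": 0, "ay": 0, "az": 0}

```text
time: 18.25
position: [0.5619, -0.2262, 0.0109]
tcp_rot: [-3.14, 0.0, 1.658]
force: [-14.1, 6.7, 27.8]
gripper_width: 0.0004
finger_force: 14.4
```

>>> move_arm:
  commands:
    - {"x": 0, "y": 0, "z": 1.5, "ax": 0, "ay": 0, "az": 0}
    - {"x": 0, "y": 0, "z": 0, "ax": 0, "ay": 0, "az": 0}

```text
time: 18.45
position: [0.5619, -0.2262, 0.0107]
tcp_rot: [-3.14, 0.0, 1.658]
force: [-20.0, 9.3, 39.7]
gripper_width: 0.0
finger_force: 20.0
```

>>> move_arm:
  commands:
    - {"x": 0, "y": 0, "z": -20, "ax": 0, "ay": 0, "az": 0}
    - {"x": 0, "y": 0, "z": -25, "ax": 0, "ay": 0, "az": 0}
    - {"x": 0, "y": -44, "z": 0, "ax": 0, "ay": 0, "az": 0}
    - {"x": 0, "y": -44, "z": 0, "ax": 0, "ay": 0, "az": 0}
    - {"x": 0, "y": 0, "z": 0, "ax": 0, "ay": 0, "az": 0}
    - {"x": 0, "y": 0, "z": 20, "ax": 0, "ay": 0, "az": 0}
    - {"x": 0, "y": 0, "z": 15, "ax": 0, "ay": 0, "az": 0}
    - {"x": 0, "y": 0, "z": 0, "ax": 0, "ay": 0, "az": 0}

```text
time: 19.25
position: [0.4723, -0.2326, 0.0132]
tcp_rot: [-3.136, -0.003, 1.658]
force: [-0.6, 1.2, -0.8]
gripper_width: 0.0002
finger_force: 0.0
```

>>> move_arm:
  commands:
    - {"x": 0, "y": 0, "z": 1, "ax": 0, "ay": 0, "az": 0}
    - {"x": 0, "y": 0, "z": 1, "ax": 0, "ay": 0, "az": 0}
    - {"x": 0, "y": 0, "z": 1.5, "ax": 0, "ay": 0, "az": 0}
    - {"x": 0, "y": 0, "z": 1.5, "ax": 0, "ay": 0, "az": 0}
    - {"x": 0, "y": 0, "z": 0, "ax": 0, "ay": 0, "az": 0}

```text
time: 19.75
position: [0.4743, -0.2338, 0.011]
tcp_rot: [-3.14, 0.0, 1.658]
force: [0.2, 0.2, -0.7]
gripper_width: 0.0007
finger_force: 0.0
```

>>> move_arm:
  commands:
    - {"x": 0, "y": 0, "z": 1, "ax": 0, "ay": 0, "az": 0}
    - {"x": 0, "y": 0, "z": 1, "ax": 0, "ay": 0, "az": 0}
    - {"x": 0, "y": 0, "z": 0, "ax": 0, "ay": 0, "az": 0}

```text
time: 20.05
position: [0.4743, -0.2339, 0.0109]
tcp_rot: [-3.14, 0.0, 1.658]
force: [-7.7, 4.0, 18.4]
gripper_width: 0.0006
finger_force: 9.0
```

>>> move_arm:
  commands:
    - {"x": 0, "y": 0, "z": 1, "ax": 0, "ay": 0, "az": 0}
    - {"x": 0, "y": 0, "z": 1, "ax": 0, "ay": 0, "az": 0}
    - {"x": 0, "y": 0, "z": 0, "ax": 0, "ay": 0, "az": 0}

```text
time: 20.35
position: [0.4743, -0.234, 0.0108]
tcp_rot: [-3.14, 0.0, 1.658]
force: [-16.6, 9.6, 36.4]
gripper_width: 0.0005
finger_force: 18.1
```

The contact heights are 0.0108 on both sides under about 37–40 N, so the panel is flat and firm on the ledge. Next come the turnbuttons. I'll go to the outside of the left one, keeping the fingers closed.

>>> move_arm:
  commands:
    - {"x": 0, "y": 0, "z": -30, "ax": 0, "ay": 0, "az": 0}
    - {"x": 0, "y": 0, "z": -40, "ax": 0, "ay": 0, "az": 0}
    - {"x": 16, "y": 34, "z": 0, "ax": 0, "ay": 0, "az": 0}
    - {"x": 16, "y": 34, "z": 0, "ax": 0, "ay": 0, "az": 0}
    - {"x": 16, "y": 34, "z": 0, "ax": 0, "ay": 0, "az": 0}
    - {"x": 16, "y": 34, "z": 0, "ax": 0, "ay": 0, "az": 0}
    - {"x": 16, "y": 34, "z": 0, "ax": 0, "ay": 0, "az": 0}
    - {"x": 0, "y": 0, "z": 0, "ax": 0, "ay": 0, "az": 0}

```text
time: 21.15
position: [0.6393, -0.1363, 0.0759]
tcp_rot: [-3.141, -0.001, 1.661]
force: [-0.7, -0.6, -0.0]
gripper_width: 0.0005
finger_force: 0.0
```

```bash
cat > tb.py <<'E'
from h import *
import pan
s=st(); print('tip in recess (back face .0505)',pan.inrec(s['position']+Ro.from_euler('xyz',s['tcp_rot']).apply([0,0,-.0389]),(.5166,-.230,.0505,.087)))
E
python3 tb.py
python3 - <<'E'
from h import *
c=load('top0')
for n,u,v,z in(('glue',505,190,.09),('jar',421,185,.09)): print(n,back(c,(u/1.5625,v/1.5625),z).round(3))
E
```

```text
t 21.1 pos [ 0.6393 -0.1363  0.0759] rot [-3.141e+00 -1.000e-03  1.661e+00] F [-0.7 -0.6 -0. ] M [-0.1   0.06  0.02] w 0.0005 ff 0.0
tip in recess (back face .0505) [130.4  82.6  64.3]
glue [ 0.733 -0.157  0.09 ]
jar [ 0.744 -0.01   0.09 ]
```

>>> move_arm:
  commands:
    - {"x": 0, "y": 0, "z": 25, "ax": 0, "ay": 0, "az": 0}
    - {"x": 0, "y": 0, "z": 25, "ax": 0, "ay": 0, "az": 0}
    - {"x": 0, "y": 0, "z": 5, "ax": 0, "ay": 0, "az": 0}
    - {"x": 0, "y": -6, "z": 0, "ax": 0, "ay": 0, "az": 0}
    - {"x": 0, "y": -6, "z": 0, "ax": 0, "ay": 0, "az": 0}
    - {"x": 0, "y": -6, "z": 0, "ax": 0, "ay": 0, "az": 0}
    - {"x": 0, "y": -6, "z": 0, "ax": 0, "ay": 0, "az": 0}

```text
time: 21.85
position: [0.615, -0.1411, 0.0245]
tcp_rot: [3.137, 0.0, 1.657]
force: [6.3, 5.4, 3.8]
gripper_width: 0.0008
finger_force: 3.7
```

>>> move_arm:
  commands:
    - {"x": 0, "y": -6, "z": 0, "ax": 0, "ay": 0, "az": 0}
    - {"x": 0, "y": -6, "z": 0, "ax": 0, "ay": 0, "az": 0}
    - {"x": 0, "y": -6, "z": 0, "ax": 0, "ay": 0, "az": 0}
    - {"x": 0, "y": -6, "z": 0, "ax": 0, "ay": 0, "az": 0}
    - {"x": 0, "y": -6, "z": 0, "ax": 0, "ay": 0, "az": 0}
    - {"x": 0, "y": -3, "z": 0, "ax": 0, "ay": 0, "az": 0}

```text
time: 22.45
position: [0.5822, -0.1449, 0.025]
tcp_rot: [3.137, 0.002, 1.657]
force: [4.5, 1.3, 2.3]
gripper_width: 0.0011
finger_force: 2.2
```

```bash
python3 tb.py
```

```text
t 22.4 pos [ 0.5822 -0.1449  0.025 ] rot [3.137e+00 2.000e-03 1.657e+00] F [4.5 1.3 2.3] M [ 0.16 -0.76  0.05] w 0.0011 ff 2.2
tip in recess (back face .0505) [72.6 79.2 13.4]
```

>>> move_arm:
  commands:
    - {"x": 0, "y": -3, "z": 3, "ax": 0, "ay": 0, "az": 0}
    - {"x": -4, "y": 0, "z": 0, "ax": 0, "ay": 0, "az": 0}
    - {"x": -4, "y": 0, "z": 0, "ax": 0, "ay": 0, "az": 0}
    - {"x": -4, "y": 0, "z": 0, "ax": 0, "ay": 0, "az": 0}
    - {"x": 0, "y": 0, "z": 0, "ax": 0, "ay": 0, "az": 0}

```text
time: 22.95
position: [0.5773, -0.1564, 0.0192]
tcp_rot: [-3.14, -0.001, 1.657]
force: [-1.7, 2.8, 2.3]
gripper_width: 0.0003
finger_force: 1.9
```

```bash
python3 tb.py
```

```text
t 22.9 pos [ 0.5773 -0.1564  0.0192] rot [-3.140e+00 -1.000e-03  1.657e+00] F [-1.7  2.8  2.3] M [0.57 0.36 0.06] w 0.0003 ff 1.9
tip in recess (back face .0505) [67.  68.   7.6]
```

>>> move_arm:
  commands:
    - {"x": -1, "y": 0, "z": 0, "ax": 0, "ay": 0, "az": 0}
    - {"x": 0, "y": 0, "z": 0, "ax": 0, "ay": 0, "az": 0}
    - {"x": 8, "y": 0, "z": 0, "ax": 0, "ay": 0, "az": 0}
    - {"x": 0, "y": 0, "z": -30, "ax": 0, "ay": 0, "az": 0}
    - {"x": 0, "y": 0, "z": -20, "ax": 0, "ay": 0, "az": 0}
    - {"x": -39, "y": 15, "z": 0, "ax": 0, "ay": 0, "az": 0}
    - {"x": -39, "y": 15, "z": 0, "ax": 0, "ay": 0, "az": 0}
    - {"x": -39, "y": 15, "z": 0, "ax": 0, "ay": 0, "az": 0}
    - {"x": -39, "y": 15, "z": 0, "ax": 0, "ay": 0, "az": 0}
    - {"x": 0, "y": 0, "z": 0, "ax": 0, "ay": 0, "az": 0}

```text
time: 23.95
position: [0.6506, -0.3047, 0.0669]
tcp_rot: [-3.139, 0.002, 1.654]
force: [-0.2, 0.6, -0.7]
gripper_width: 0.0005
finger_force: 0.0
```

```bash
python3 tb.py
```

```text
t 23.9 pos [ 0.6506 -0.3047  0.0669] rot [-3.139e+00  2.000e-03  1.654e+00] F [-0.2  0.6 -0.7] M [-0.05  0.11  0.02] w 0.0005 ff 0.0
tip in recess (back face .0505) [127.1 -86.   55.3]
```

>>> move_arm:
  commands:
    - {"x": 2, "y": 0, "z": 25, "ax": 0, "ay": 0, "az": 0}
    - {"x": 2, "y": 0, "z": 21, "ax": 0, "ay": 0, "az": 0}
    - {"x": 0, "y": 0, "z": 0, "ax": 0, "ay": 0, "az": 0}
    - {"x": 0, "y": -6, "z": 0, "ax": 0, "ay": 0, "az": 0}
    - {"x": 0, "y": -6, "z": 0, "ax": 0, "ay": 0, "az": 0}
    - {"x": 0, "y": -6, "z": 0, "ax": 0, "ay": 0, "az": 0}
    - {"x": 0, "y": -6, "z": 0, "ax": 0, "ay": 0, "az": 0}
    - {"x": 0, "y": -6, "z": 0, "ax": 0, "ay": 0, "az": 0}

```text
time: 24.75
position: [0.6201, -0.2987, 0.0235]
tcp_rot: [-3.141, 0.001, 1.657]
force: [3.4, 0.4, 1.3]
gripper_width: 0.0004
finger_force: 2.0
```

```bash
python3 tb.py
```

```text
t 24.8 pos [ 0.6201 -0.2987  0.0235] rot [-3.141e+00  1.000e-03  1.657e+00] F [3.4 0.4 1.3] M [-0.29 -0.68  0.04] w 0.0004 ff 2.0
tip in recess (back face .0505) [ 97.1 -77.4  11.9]
```

>>> move_arm:
  commands:
    - {"x": -1, "y": -6, "z": 1, "ax": 0, "ay": 0, "az": 0}
    - {"x": -1, "y": -6, "z": 1, "ax": 0, "ay": 0, "az": 0}
    - {"x": 0, "y": -6, "z": 1, "ax": 0, "ay": 0, "az": 0}
    - {"x": 0, "y": -6, "z": 0, "ax": 0, "ay": 0, "az": 0}
    - {"x": 0, "y": -5, "z": 0, "ax": 0, "ay": 0, "az": 0}
    - {"x": 0, "y": 0, "z": 0, "ax": 0, "ay": 0, "az": 0}

```text
time: 25.35
position: [0.5914, -0.3037, 0.0206]
tcp_rot: [-3.141, 0.002, 1.657]
force: [2.1, -1.9, 4.1]
gripper_width: 0.0005
finger_force: 2.1
```

```bash
python3 tb.py
```

```text
t 25.4 pos [ 0.5914 -0.3037  0.0206] rot [-3.141e+00  2.000e-03  1.657e+00] F [ 2.1 -1.9  4.1] M [-0.46 -0.17 -0.01] w 0.0005 ff 2.1
tip in recess (back face .0505) [ 68.2 -79.9   9. ]
```

>>> move_arm:
  commands:
    - {"x": 4, "y": 0, "z": 0, "ax": 0, "ay": 0, "az": 0}
    - {"x": 4, "y": 0, "z": 0, "ax": 0, "ay": 0, "az": 0}
    - {"x": 4, "y": 0, "z": 0, "ax": 0, "ay": 0, "az": 0}
    - {"x": 1, "y": 0, "z": 0, "ax": 0, "ay": 0, "az": 0}
    - {"x": 0, "y": 0, "z": 0, "ax": 0, "ay": 0, "az": 0}

```text
time: 25.85
position: [0.589, -0.291, 0.0192]
tcp_rot: [-3.138, 0.002, 1.657]
force: [-3.8, -7.8, 2.3]
gripper_width: 0.0004
finger_force: 3.9
```

```bash
python3 tb.py
```

```text
t 25.9 pos [ 0.589  -0.291   0.0192] rot [-3.138e+00  2.000e-03  1.657e+00] F [-3.8 -7.8  2.3] M [-1.53  0.68 -0.06] w 0.0004 ff 3.9
tip in recess (back face .0505) [ 67.  -67.    7.6]
```

>>> move_arm:
  commands:
    - {"x": -8, "y": 0, "z": 0, "ax": 0, "ay": 0, "az": 0}
    - {"x": 0, "y": 0, "z": -30, "ax": 0, "ay": 0, "az": 0}
    - {"x": 0, "y": 0, "z": -40, "ax": 0, "ay": 0, "az": 0}
    - {"x": 0, "y": -50, "z": -40, "ax": 0, "ay": 0, "az": 0}
    - {"x": 0, "y": -50, "z": -40, "ax": 0, "ay": 0, "az": 0}
    - {"x": 0, "y": -50, "z": 0, "ax": 0, "ay": 0, "az": 0}
    - {"x": -50, "y": -20, "z": 0, "ax": 0, "ay": 0, "az": 0}
    - {"x": -50, "y": 0, "z": 0, "ax": 0, "ay": 0, "az": 0}
    - {"x": -50, "y": 0, "z": 0, "ax": 0, "ay": 0, "az": 0}
    - {"x": 0, "y": 0, "z": 0, "ax": 0, "ay": 0, "az": 0}

```text
time: 26.85
position: [0.4559, -0.4602, 0.1488]
tcp_rot: [-3.137, -0.003, 1.654]
force: [0.1, 1.1, -0.5]
gripper_width: 0.0008
finger_force: 0.0
```

The picture allowance is used up, so I'll verify the turnbuttons and the panel numerically in a rectified top image.

```bash
cat > ver.py <<'E'
from h import *
def W(x,y,z,F=(.5166,-.230,.0505,.087)):
    c,s=np.cos(F[3]),np.sin(F[3]);return np.array([F[0]+(c*x-s*y)/1e3,F[1]+(s*x+c*y)/1e3,F[2]+z/1e3])
for cam in('top','side'):
    c=snap(cam,cam+'_v')
    xs=np.arange(20,116,4);ys=np.arange(100,-101,-4)
    uv=np.array([[proj(c,W(x,y,12)) for y in ys] for x in xs]).astype(np.float32)
    im=cv2.remap(cv2.GaussianBlur(c['pixels'],(3,3),0),uv[...,0],uv[...,1],cv2.INTER_LINEAR).astype(int)
    print(cam,'rows x 112..20, cols y +100..-100; Y brass W white .other')
    for i in range(len(xs))[::-1]:
        print('%4d '%xs[i]+''.join('Y' if r>120 and r-b>75 and r-g<60 else 'W' if min(r,g,b)>170 else 'g' if max(r,g,b)-min(r,g,b)<25 else '.' for r,g,b in im[i]))
    d=load(cam+'0')['pixels'].astype(int)
st()
E
python3 ver.py
```

```text
top rows x 112..20, cols y +100..-100; Y brass W white .other
 112 ...................................................
 108 ...................................................
 104 ...................................................
 100 ........................gg.gggggggg..ggggg.gggggggg
  96 ggggggggggggggggggggggggggggggggggggggggggggggggggg
  92 ggggggggggggggggggggggggggg.g......................
  88 ...................................................
  84 ...................................................
  80 ...........g.........ggggggg........Y.g............
  76 .........Y.g.........gWWggWWg.......Y..............
  72 .........YY..........gWWggWWg.......YYYY...........
  68 .........YYYY........gWWWWWWg.......YYYY...........
  64 ..........YYY.gg....gggWWWWgg.......YYY..gg........
  60 ..gWWWWWW.YYYggggWWWWWWWWWWWWWWWWWWW.YY.ggggWWW....
  56 ..WWWWWWWWYYYggggWWWWWWWWWWWWWWWWWWWYYY.gggWWWW....
  52 ..WWWWWWWW.YYggggWWWWWWWWWWWWWWWWWWWYYY.gggWWWW....
  48 ..WWWWWWWW.Y.gggWWWWWWWWWWWWWWWWWWWW...gggWWWWW....
  44 ..WWWWWWWW...WWWWWWWWWWWWWWWWWWWWWWWWW.WWWWWWWW....
  40 ..WWWWW
[... 1178 characters left out ...]
YY...gggg...
  56 gggggggggggggggggggg....ggggggggggggg..YY..ggggWWWg
  52 gggggggggggggggggggg....ggggggggggggg..YY..ggggWWWW
  48 gggggggggggggggggggg....ggggggggggggg..YY..ggggWWWW
  44 gggggggggggggggggggg.....ggggggggggggg....gggWWWWWW
  40 gggggggggggggggggggg.....gg.....ggggggWWWWWWWWWWWWW
  36 gggggggggggggggggggg.....gggggg...ggggWWWWWWWWWWWWW
  32 gggggggggggggggggggg.....gggggggg..gggWWWWWWWWWWWWW
  28 gggggggggggggggggggg.....ggggggggggggggWWWWWWWWWWWW
  24 gggggggggggggggggggg.....gggggggggggggggWWWWWWWWWWW
  20 gggggggggggggggggggg.....gggggggggggggggggWWWWWWWWW
t 26.9 pos [ 0.4571 -0.4562  0.1501] rot [-3.138 -0.004  1.656] F [0.6 0.3 0.5] M [-0.01  0.08  0.01] w 0.0005 ff 0.0
```

Run:
```python
from h import *
from ver import W
c=load('top_v')
for n,y0 in(('left',59),('right',-51)):
    xs=np.arange(44,82,1.);ys=np.arange(y0+16,y0-17,-1.)
    uv=np.array([[proj(c,W(x,y,12)) for y in ys] for x in xs]).astype(np.float32)
    im=cv2.remap(c['pixels'],uv[...,0],uv[...,1],cv2.INTER_LINEAR).astype(int)
    r,g,b=im[...,0],im[...,1],im[...,2]
    m=(r>110)&(r-b>65)&(r-g<60)
    cen=[(x,ys[m[i]].mean()) for i,x in enumerate(xs) if m[i].sum()>=3]
    a=np.array(cen); p=np.polyfit(a[:,0],a[:,1],1); print(n,'dy/dx',p[0].round(3),a[::4].round(1).tolist())
```

```text
top rows x 112..20, cols y +100..-100; Y brass W white .other
 112 ...................................................
 108 ...................................................
 104 ...................................................
 100 ........................gg...ggggg...ggggg..ggggggg
  96 ggggggggggggggggggggggggggggggggggggggggggggggggggg
  92 ggggggggggggggggggggggggg..........................
  88 ...................................................
  84 ...................................................
  80 ...........g.........ggggggg..........g............
  76 .........Y.g.........gWWggWWg.......Y..............
  72 .........YY..........gWWggWWg.......YYYY...........
  68 .........YYYY........gWWWWWWg.......YYYY...........
  64 ..........YYY.gg....gggWWWWgg.......YYY..gg........
  60 ..gWWWWWW.YYY.gggWWWWWWWWWWWWWWWWWWW.YY.ggggWWW....
  56 ..WWWWWWWWYYYggggWWWWWWWWWWWWWWWWWWWYYY.gggWWWW....
  52 ..WWWWWWWWYYY.gggWWWWWWWWWWWWWWWWWWWYYY.gggWWWW....
  48 ..WWWWWWWW.Y.gggWWWWWWWWWWWWWWWWWWWW...gggWWWWW....
  44 ..WWWWWWWW...WWWWWWWWWWWWWWWWWWWWWWWWW.WWWWWWWW....
  40 ..WWWWW
[... 1492 characters left out ...]
ggggggg.....gggggggg..gggWWWWWWWWWWWWWWW
  32 gggggggggggggggggg.....ggggggggggggggWWWWWWWWWWWWWW
  28 gggggggggggggggggg.....gggggggggggggggWWWWWWWWWWWWW
  24 gggggggggggggggggg.....gggggggggggggggggWWWWWWWWWWW
  20 gggggggggggggggggg.....gggggggggggggggggggWWWWWWWWW
t 27.1 pos [ 0.4579 -0.4551  0.1517] rot [-3.139e+00 -2.000e-03  1.658e+00] F [-0.7  0.9  0.3] M [ 0.   -0.01  0.02] w 0.0007 ff 0.0
left dy/dx 0.138 [[46.0, 55.5], [50.0, 56.0], [54.0, 56.0], [58.0, 56.0], [62.0, 56.5], [66.0, 58.0], [70.0, 58.0], [74.0, 58.0], [78.0, 60.6]]
right dy/dx -0.042 [[46.0, -51.0], [50.0, -47.0], [54.0, -48.5], [58.0, -49.5], [62.0, -50.0], [66.0, -49.5], [70.0, -50.5], [74.0, -51.5], [78.0, -50.0]]
```

Both wings are within about 0.15 rad of square, against a limit of 0.35. The panel is flat and firm, and the arm is clear.

```bash
python3 -c "
from workcell import sign_off
print(sign_off())"
```

```text
the job is handed in; nothing more can be done
None
```

I handed the job in at 27 s: the white back felt flat and firm on the ledge, tongue under the strip, and both turnbuttons measured within about 0.15 rad of square; sign-off gave no verdict, and I did not re-measure the bystanders' positions.

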